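# Load and close the rover's battery bay

## Robot

A 7-joint arm with a two-finger parallel gripper is mounted at the origin on the work surface. World frame = base frame: x ahead of the robot, y to its left, z up, the work surface at z = 0. Lengths are in m, angles in rad, forces in N, time in s.
With the tool pointing down it reaches from about 0.4 to 0.85 m from the base axis. Payload 10.4 kg.
Tool frame: the origin (TCP) lies midway between the tips of the shut fingers; the grasp point (between the pads) lies 19 mm behind it; z points along the fingers, y is the line along which they close (so a half turn about z gives the same grasp; the last joint's range is limited). The gripper opens to 85 mm and grips with 20 to 120 N. Pads are 22 mm wide; open, the fingers measure 114 mm over their backs; the gripper's body (76 mm by 85 mm) begins 54 mm behind the grasp point. The pads swing forward as they close: fully open they stand 13 mm farther back than shut.
Start: joints at [-1.205, 0.332, -0.065, 1.46, 0.022, 1.35, -0.088], TCP at [0.237, 0.578, 0.231] pointing down, gripper open.
Joint ranges: [-2.6, 2.6], [-0.5, 2.12], [-1.47, 1.34], [0.16, 2.42], [-1.27, 4.41], [0.06, 2.06], [-2.6, 2.6]. Speed limits (rad/s): [2.22, 2.22, 2.79, 2.79, 3.14, 3.14, 3.14].

## Interface

Orientations are given as a unit quaternion [x, y, z, w].
In Python, from workcell import get_obs, camera, camera_params, hand_in gives the robot as it stands.
- The arm moves only by the tool carry_out, never from a script. Its argument "commands" is a list that holds one entry, the list of rows, each a list of 6 numbers: the shift along the tool's x, y, z in units of 40 mm (1.0 is 40 mm), then the turn, a rotation vector about the tool's x, y, z in units of 6 degrees (1.0 is 6 degrees). In form: [[[x, y, z, ax, ay, az], ...]]. A call has 1 to 20 rows; each row shifts and turns the commanded pose from where the row before left it, along the tool's axes as they then stand; what a row does not reach is not made up. A row lasts 1/12 s, in which the tool goes at most 41.7 mm and 7.16 degrees, less where a joint would pass 70% of its speed; a pose out of reach is approached as far as the arm can. A call is refused whole if a number of a shift passes 1 or a number of a turn 1, either way. A call with a gripper value outside its range is refused whole. "hand" is the closure, from -1 (fully open) to 1 (shut), set as the call begins (left out, the last holds). The fingers move at their own pace and stop on an object; "force" is the grip in N (left out, the last holds). Time passes only in rows, so rows that do not move let the fingers close. It gives the time, the measured TCP pose, the force, the opening and the grip force at its end, in the units of the state.
- get_obs(): the state, without advancing time (a new reading comes with each control period).
- camera(name): name is "side" or "top" or "wrist"; returns the picture (384x512x3 uint8, red, green, blue); there is no depth.
- camera_params(name): a dict with "mtx" (3x3 intrinsics, pixels), "k1" (the pictures are not rectified: a ray, as slopes to the right and down, at radius r is drawn at 1 + k1 r^2 times it, then the intrinsics apply), "R" (3x3) and "t" (3): a world point X has camera coordinates R X + t. Camera axes: x right, y down, z forward; pixel columns grow to the right and rows downward; lengths in m; the calibration is good to about 2 mm. A picture is of the moment at which its call begins: read the wrist's pose just before it. camera_params takes no time and is no camera call; for the wrist camera it gives the pose at the moment of the call.
- hand_in(): hands the job in; it is judged then, once.
The state is a dict: "clock": time; "joint_pos": joint angles; "joint_velocities": joint speeds; "tau": joint torques, N m; "position": TCP position; "ee_rot": TCP orientation; "ft_force": force on the tool from outside, world axes, zero at the start; "torque": the same for the moment, N m; "grip_width": opening from 0.0 (shut) to 1.0 (fully open); "grasp_force": force on a finger pad.
Only numpy, scipy, OpenCV 4.12 (cv2) and the standard library are available. Lean on these libraries where they do the work, as an engineer would, in place of code of your own. Each camera call takes 0.05 s, during which the arm holds its last target. There are 200 camera calls.

## Task

Load every battery module on the bench upright into the rover's battery tray, one to a slot. Then seat the lid on the tray with its knuckle between the two fixed ones, push the hinge pin fully home through all the knuckles, and only then swing the bail over until its bar rests in the catch on the lid. Leave the multimeter, the solder spool and the screwdriver where they are.

Things in the scene. Friction and masses are not known exactly. Their poses are not given: they have to be found in the camera images.
- bay: The rover: wheeled chassis fixed to the bench, with an open grey battery tray on its deck. Origin on the bench under the tray's centre; x runs along the tray from bail end (-x) to hinge end (+x), z up. Tray outside 151 (x) by 49 (y), walls 4 thick, inner floor at z = 40, rim at z = 52. Three dividers 3 thick, 6 high leave four slots 33.5 (x) by 41 (y). Deck 215 by 64, top at z = 36.
- slot1 (a point): Centre of the floor of tray slot 1 (slot 1 at the bail end, 4 at the hinge end), axes as the bay's.
- slot2 (a point): Centre of the floor of tray slot 2 (slot 1 at the bail end, 4 at the hinge end), axes as the bay's.
- slot3 (a point): Centre of the floor of tray slot 3 (slot 1 at the bail end, 4 at the hinge end), axes as the bay's.
- slot4 (a point): Centre of the floor of tray slot 4 (slot 1 at the bail end, 4 at the hinge end), axes as the bay's.
- bay_hinge (a point): Middle of the tray's hinge line, at (87.5, 0, 61.5) in the bay's frame, axes as the bay's; the line runs along y. Two fixed knuckles, blocks 18 by 18 in section with an 11 mm hole along y, fill y = 10 to 24 and -24 to -10; the 20 mm gap between them takes the lid's knuckle. The pin can come in from either side.
- bail_pivot (a point): Middle of the pivot line of the bail, at (-70, 0, 46) in the bay's frame; the line runs along the bay's y.
- bail_bar (a point): Middle of the bail's crossbar. The bail is a U of round steel bar: crossbar 8 in diameter, 64 long along the bay's y, its centre line 50.6 from the pivot line; arms at y = -32 and 32. Position matters; its attitude turns with the bail.
- bail (a joint): Angle of the bail (rad): 0 with the crossbar in the catch of the seated lid (bar centre then at (-49, 0, 92) in the bay's frame, leaning 0.43 past upright towards the hinge), growing as it swings up and outward over the bail end to its stop at 2.0. It moves with light friction (about 0.4 N at the bar) and stays where left. With no lid it can go to -0.5.
- lid_handle (a point): Centre of the loose lid's handle, a black ridge 34 (lid's x) by 14 (y) by 22 high on its top, at (5, 0, 37) from the centre of the lid's lower rim. The lid is a grey inverted tray 151 by 49 by 26 high, 180 g, standing rim down on the bench. Seated, its axes are the bay's and its rim is on the tray's rim. Catch seats for the bail at x = -49, y = -20.5 and 20.5; 33 mm is free between them.
- lid_hinge (a point): Middle of the hole of the lid's knuckle at (87.5, 0, 9.5) from the centre of the lid's rim: a block 18 by 18 in section, 15 wide along y, with an 11 mm hole along y. It coincides with bay_hinge when the lid is seated.
- pin_head (a point): Centre of the square grip of the hinge pin, 20 (x) by 36 (y) by 20 (z) ribbed aluminium, lying on the bench. From the grip's -y end a round shaft 8 in diameter stands out 56 along -y, its last 8 tapering to 3. Pin 60 g, balanced in the grip.
- pin_mid (a point): Point on the pin's axis at 24 from the grip's end face along the shaft (42 from pin_head along -y); it coincides with bay_hinge when the pin is fully home, grip against the knuckle.
- cell1_center (a point): Centre of battery module 1 (may be absent): a black block 28 (x) by 36 (y) by 30 high with two small brass contacts on top, 70 g, standing on the bench. All modules are alike and any slot may take any of them, 28 side along the tray.
- cell2_center (a point): Centre of battery module 2 (may be absent): a black block 28 (x) by 36 (y) by 30 high with two small brass contacts on top, 70 g, standing on the bench. All modules are alike and any slot may take any of them, 28 side along the tray.
- cell3_center (a point): Centre of battery module 3 (may be absent): a black block 28 (x) by 36 (y) by 30 high with two small brass contacts on top, 70 g, standing on the bench. All modules are alike and any slot may take any of them, 28 side along the tray.
- cell4_center (a point): Centre of battery module 4 (may be absent): a black block 28 (x) by 36 (y) by 30 high with two small brass contacts on top, 70 g, standing on the bench. All modules are alike and any slot may take any of them, 28 side along the tray.
- meter_center (a point): Bystander: centre of a yellow multimeter 85 by 150 by 32 high, lying on the bench.
- spool_center (a point): Bystander: centre of a solder spool 52 in diameter, 40 high, standing on the bench.
- driver: Bystander: a screwdriver lying on the bench beside the work.

How it is judged:
On the way, in this order (a step that is already met when the one before it is completed fails the run):
1. every battery module present stands in a slot of the tray (x of cell1_center in the frame of bay between -0.071 and 0.071 m and y of cell1_center in the frame of bay between -0.012 and 0.012 m and z of cell1_center in the frame of bay between 0.05 and 0.0585 m and angle between each of cell1_center, cell2_center, cell3_center, cell4_center's own z axis and vertical below 0.1 rad and x of cell2_center in the frame of bay between -0.071 and 0.071 m and y of cell2_center in the frame of bay between -0.012 and 0.012 m and z of cell2_center in the frame of bay between 0.05 and 0.0585 m and x of cell3_center in the frame of bay between -0.071 and 0.071 m and y of cell3_center in the frame of bay between -0.012 and 0.012 m and z of cell3_center in the frame of bay between 0.05 and 0.0585 m and x of cell4_center in the frame of bay between -0.071 and 0.071 m and y of cell4_center in the frame of bay between -0.012 and 0.012 m and z of cell4_center in the frame of bay between 0.05 and 0.0585 m), for 0.2 s.
2. the lid is seated on the tray over the modules, its knuckle in line with the fixed ones (all of step 1 and distance between lid_hinge and bay_hinge below 0.006 m and angle between lid_handle's own z axis and vertical below 0.06 rad and angle between the x axis of lid_handle and the x axis of bay, either way round below 0.08 rad), for 0.2 s.
3. the pin is fully home through all the knuckles (distance between each of lid_hinge, pin_mid and bay_hinge below 0.006 m and angle between lid_handle's own z axis and vertical below 0.06 rad and angle between the x axis of lid_handle and the x axis of bay, either way round below 0.08 rad and angle between the y axis of pin_head and the y axis of bay, either way round below 0.12 rad), for 0.2 s.
4. the bail rests in the lid's catch (all of step 3 and value of joint bail between -0.12 and 0.1 rad), for 0.2 s.
At the end, for the whole second after the job is handed in: Each module present stands upright (0.1 rad) on a slot floor; lid hinge point within 6 mm of the tray's, lid level (0.06 rad) and in line (0.08 rad); pin mid point within 6 mm of the hinge middle, axis within 0.12 rad of the hinge line; bail angle -0.12 to 0.10 rad (all of step 1 and all of step 4); the robot touches nothing.
It fails at once if a bystander was moved by more than 3 cm (distance of any of meter_center, spool_center, driver from where it was at the start of the episode above 0.03 m).
Of cell1, cell2, cell3, cell4 only 3 to 4 are there at a start; the rules pass over those that are not, and their reading is None.
At some moment in a run one of cell1, cell2, cell3, cell4, pin, lid may be knocked a few centimetres aside while the robot is not near it.
It also fails if it takes over 208 s, if anything falls off the work surface, if the arm or the gripper's body presses on something with over 40 N, if the wrist force passes 120 N, or if a joint passes its speed limit or range.

## Working session

There is one attempt and no reset: what is moved stays moved. The work goes in short steps, Python scripts to look and compute and a tool call to move; the robot and the scene stay as the last step left them, time stands still between calls to the robot, and variables do not carry over. Pictures are saved under pics/ and viewed, at most 14 in all, crops included, and the job is handed in when it is done.

Besides the shell and the picture viewer there is one more tool, called after "Call:" as name(argument=value, ...) on one line, values as JSON. carry_out: Moves the arm, as the interface text tells. Its arguments: {"type":"object","properties":{"commands":{"type":"array"},"hand":{"type":"number"},"force":{"type":"number"}},"required":["commands"]}

```bash
mkdir -p pics; ls; python3 - <<'E'
from workcell import *
import cv2,numpy as np
print(get_obs())
for n in("top","side"):
    im=camera(n); cv2.imwrite(f"pics/{n}0.png",cv2.resize(im[:,:,::-1],(800,600),interpolation=cv2.INTER_CUBIC)); np.save(f"pics/{n}0.npy",im)
    p=camera_params(n); print(n,p, -np.array(p["R"]).T@p["t"])
print(camera_params("wrist"))
E
```

```text
pics
{'clock': 0.0, 'joint_pos': array([-1.20462328,  0.33288366, -0.06470172,  1.46097271,  0.02163684,
        1.34992009, -0.08850438]), 'joint_velocities': array([ 2.14456006e-04,  7.70516529e-05, -1.90860623e-04,  8.40936493e-05,
       -9.21752842e-04,  5.46798026e-04,  9.80814002e-04]), 'tau': array([-1.31151650e-03, -6.25446939e+01,  4.80484392e-02, -3.91605949e+01,
        1.59873714e-02,  9.93533875e-03,  3.04289961e-05]), 'position': array([0.23677499, 0.57798568, 0.23049362]), 'ee_rot': array([ 1.93151355e-01,  9.81168692e-01, -7.37983171e-04, -9.11692125e-05]), 'ft_force': array([ 0.53703397,  0.98581294, -0.70123901]), 'torque': array([ 0.03464897, -0.01169854,  0.02126867]), 'grasp_force': 0.0, 'grip_width': 1.0006202543960763}
top {'mtx': array([[484.00679701,   0.        , 255.75778375],
       [  0.        , 484.00679701, 194.59989446],
       [  0.        ,   0.        ,   1.        ]]), 'k1': -0.06447812094460835, 'R': array([[-0.02417522, -0.9996111 , -0.01389997],
       [-0.98007395,  0.02644021, -0.19686535],
       [ 0.1971563 ,  0.00886373, -0.980332  ]]), '
[... 219 characters left out ...]
   ,   0.        ,   1.        ]]), 'k1': 0.004060922773547868, 'R': array([[ 0.93273271, -0.3603786 , -0.01170277],
       [-0.21613863, -0.5328424 , -0.81814611],
       [ 0.28860662,  0.76564106, -0.57489128]]), 't': array([-0.52331294,  0.18376823,  0.84709182])} [ 0.28335421 -0.73923956  0.63121075]
{'mtx': array([[293.32582077,   0.        , 252.99092753],
       [  0.        , 293.32582077, 196.65040054],
       [  0.        ,   0.        ,   1.        ]]), 'k1': -0.02973762769219121, 'R': array([[ 0.37930245,  0.92527131, -0.00162912],
       [ 0.88517603, -0.36235211,  0.29182932],
       [ 0.26943098, -0.11213363, -0.95646902]]), 't': array([-0.62384563, -0.03700787,  0.3800475 ])}
```

View pics/top0.png

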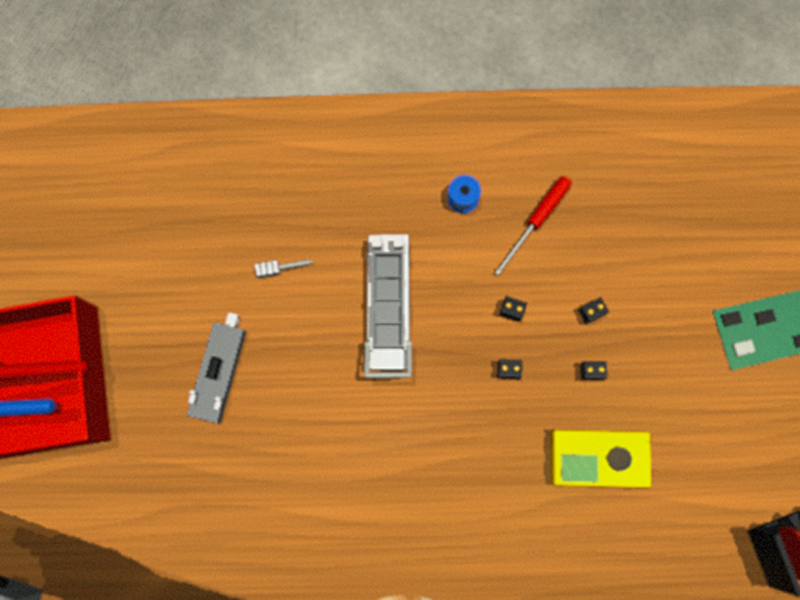

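View pics/side0.png

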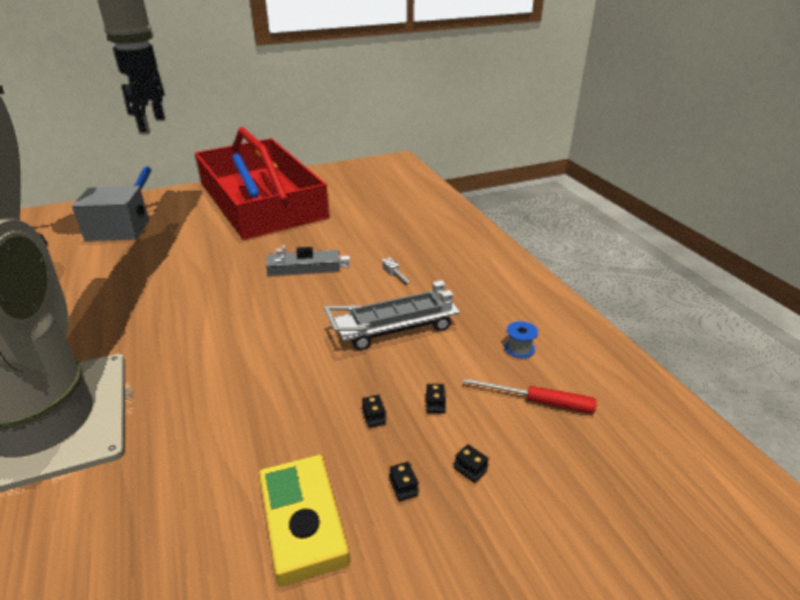

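Top view (800 px scale): tray at about (388,305) with its hinge end up. Four modules at (513,307), (593,310), (510,369) and (594,370). Lid at (217,370), with its knuckle at (232,320). Pin grip at (265,268), with its shaft pointing right. The side view shows the same layout, with the bail lying outward.

```bash
cat > h.py <<'E'
from workcell import *
import cv2,numpy as np
from scipy.spatial.transform import Rotation as Ro
def ray(p,uv):
    uv=np.asarray(uv,float).reshape(-1,2); K=p["mtx"]
    d=(uv-[K[0,2],K[1,2]])/[K[0,0],K[1,1]]
    u=d.copy()
    for _ in range(8): u=d/(1+p["k1"]*(u**2).sum(1,keepdims=True))
    R=np.array(p["R"]); v=np.c_[u,np.ones(len(u))]@R
    return -R.T@p["t"],v
def onz(p,uv,z):
    c,v=ray(p,uv); return (c+v*((z-c[2])/v[:,2:]))
def proj(p,X):
    c=np.atleast_2d(X)@np.array(p["R"]).T+p["t"]; s=c[:,:2]/c[:,2:]
    s=s*(1+p["k1"]*(s**2).sum(1,keepdims=True)); K=p["mtx"]
    return s*[K[0,0],K[1,1]]+[K[0,2],K[1,2]]
def blobs(m,amin=10):
    n,l,s,c=cv2.connectedComponentsWithStats(m.astype(np.uint8))
    return [(c[i],s[i,4],np.argwhere(l==i)[:,::-1].astype(float)) for i in range(1,n) if s[i,4]>=amin]
def go(x,y,z,yaw=None,o=None):
    """shift in tool axes in units of 40mm and yaw turn about tool z in units; yaw = world angle of tool y from +y"""
    o=o or get_obs(); R=Ro.from_quat(o["ee_rot"])
    M=R.as_matrix(); cy=np.arctan2(-M[0,1],M[1,1])
    d=R.inv().apply(np.array([x,y,z])-o["position"])/.04
    t=0 if yaw is None else -np.degrees((yaw-cy+np.pi/2)%np.pi-np.pi/2)/6
    # residual tilt correction in tool axes
    zt=R.inv().apply([0,0,-1]); w=np.cross([0,0,1],zt); 
    print("pos",np.round(o["position"],4),"yaw%.3f"%cy,"shift",np.round(d,2),"turn",np.round(np.degrees(w)/6,2),round(t,2),"F",np.round(o["ft_force"],1),"t%.1f"%o["clock"])
E
python3 - <<'E'
from h import *
p=camera_params("top"); im=np.load("pics/top0.npy")
h=cv2.cvtColor(im,cv2.COLOR_RGB2HSV)
roi=np.zeros(im.shape[:2],bool); roi[180:250,310:400]=1
dark=(h[...,2]<60)&roi
for c,a,pts in blobs(dark,60):
    print("cell",np.round(c,1),a,np.round(onz(p,c,.03),3)[0,:2])
brass=(h[...,1]>110)&(h[...,2]>140)&(h[...,0]>15)&(h[...,0]<30)&cv2.dilate(dark.astype(np.uint8),np.ones((3,3))).astype(bool)
for c,a,pts in blobs(brass,2): print("brass",np.round(c,1),a,np.round(onz(p,c,.031),4)[0,:2])
grey=(h[...,1]<60)&(h[...,2]>60)
for n,(y0,y1,x0,x1),z in (("lid",(195,275,115,160),.026),("pin",(160,182,155,205),.01),("bay",(145,245,228,268),.052)):
    r=np.zeros_like(roi); r[y0:y1,x0:x1]=1
    for c,a,pts in blobs(grey&r,25):
        q=onz(p,pts,z)[:,:2]; b=cv2.minAreaRect((q*1000).astype(np.float32))
        print(n,np.round(c,1),a,np.round(q.mean(0),3),b, np.round(cv2.boxPoints(b)))
go(.45,-.15,.3,0)
E
```

```text
cell [326.8 198.2] 105 [ 0.557 -0.179]
cell [377.7 199. ] 91 [ 0.552 -0.305]
lid [138.3 237. ] 1262 [0.474 0.284] ((481.72662353515625, 283.513427734375), (56.252628326416016, 169.86131286621094), 74.71932983398438) [[392. 279.]
 [556. 234.]
 [571. 288.]
 [407. 333.]]
pin [176.  170.9] 185 [0.641 0.195] ((643.99365234375, 182.5316619873047), (22.69468116760254, 92.09346008300781), 10.009462356567383) [[625. 226.]
 [641. 135.]
 [663. 139.]
 [647. 230.]]
bay [248.1 195.9] 2466 [0.564 0.013] ((566.6866455078125, 13.820829391479492), (69.1759033203125, 223.9713592529297), 88.47579956054688) [[454. -18.]
 [678. -24.]
 [680.  45.]
 [456.  51.]]
pos [0.2368 0.578  0.2306] yaw-0.389 shift [-11.83 -14.82  -1.72] turn [-0.01  0.    0.  ] -3.71 F [-0.1 -0.1  0.5] t0.1
```

Call:
carry_out(commands=[[[0, 0, 0, 0, 0, -0.93], [0, 0, 0, 0, 0, -0.93], [0, 0, 0, 0, 0, -0.93], [0, 0, 0, 0, 0, -0.93], [-0.31, -0.93, -0.1, 0, 0, 0], [-0.31, -0.93, -0.1, 0, 0, 0], [-0.31, -0.93, -0.1, 0, 0, 0], [-0.31, -0.93, -0.1, 0, 0, 0], [-0.31, -0.93, -0.1, 0, 0, 0], [-0.31, -0.93, -0.1, 0, 0, 0], [-0.31, -0.93, -0.1, 0, 0, 0], [-0.31, -0.93, -0.1, 0, 0, 0], [-0.31, -0.93, -0.1, 0, 0, 0], [-0.31, -0.93, -0.1, 0, 0, 0], [-0.31, -0.93, -0.1, 0, 0, 0], [-0.31, -0.93, -0.1, 0, 0, 0], [-0.31, -0.93, -0.1, 0, 0, 0], [-0.31, -0.93, -0.1, 0, 0, 0], [-0.31, -0.93, -0.1, 0, 0, 0], [-0.31, -0.93, -0.1, 0, 0, 0]]], hand=-1)

```text
clock: 1.77
position: [0.4357, -0.0188, 0.2954]
ee_rot: [-0.0, 1.0, 0.0, 0.0]
ft_force: [1.1, 0.2, 0.2]
grip_width: 1.001
grasp_force: 0.0
```

Call:
carry_out(commands=[[[-0.31, -0.93, -0.1, 0, 0, 0], [-0.31, -0.93, -0.1, 0, 0, 0], [0, 0, 0, 0, 0, 0], [0, 0, 0, 0, 0, 0], [0, 0, 0, 0, 0, 0]]])

```text
clock: 2.18
position: [0.4604, -0.0906, 0.3029]
ee_rot: [-0.0, 1.0, 0.0, -0.0]
ft_force: [-0.1, 0.1, -0.9]
grip_width: 0.997
grasp_force: 0.0
```

```bash
python3 - <<'E'
from h import *
go(.46,-.09,.30,0)
p=camera_params("wrist"); im=camera("wrist"); np.save("pics/w1.npy",im)
cv2.imwrite("pics/w1.png",cv2.resize(im[:,:,::-1],(800,600),interpolation=cv2.INTER_CUBIC))
import pickle; pickle.dump(p,open("pics/w1.pkl","wb"))
h=cv2.cvtColor(im,cv2.COLOR_RGB2HSV)
dark=h[...,2]<60
for c,a,pts in blobs(dark,60): 
    q=onz(p,c,.03)[0]
    if q[1]<-.1: print("dark",np.round(c,1),a,np.round(q,3))
near=cv2.dilate(dark.astype(np.uint8),np.ones((5,5))).astype(bool)
brass=(h[...,1]>130)&(h[...,2]>120)&(h[...,0]>17)&(h[...,0]<30)&near
for c,a,pts in blobs(brass,2): print("brass",np.round(c,1),a,np.round(onz(p,c,.031),4)[0,:2])
E
```

```text
pos [ 0.4604 -0.0906  0.3029] yaw0.001 shift [0.01 0.01 0.07] turn [ 0.   -0.01  0.  ] 0.01 F [-0.1  0.1 -0.9] t2.2
dark [67.4 58.1] 578 [ 0.321 -0.335  0.03 ]
dark [108.6 159.4] 477 [ 0.456 -0.298  0.03 ]
dark [197.  162.8] 393 [ 0.461 -0.171  0.03 ]
dark [113.1 218.7] 425 [ 0.547 -0.304  0.03 ]
dark [193.4 222.5] 402 [ 0.553 -0.181  0.03 ]
dark [240.4 316.4] 147 [ 0.724 -0.112  0.03 ]
brass [63.9 54.7] 104 [ 0.3168 -0.3385]
brass [79.4 68. ] 28 [ 0.3334 -0.3204]
brass [ 96.2 161.4] 19 [ 0.4582 -0.3161]
brass [108.6 161.9] 18 [ 0.4591 -0.298 ]
brass [187.8 164.9] 16 [ 0.4637 -0.184 ]
brass [200.3 166. ] 17 [ 0.4653 -0.1662]
brass [112.1 220.9] 16 [ 0.5499 -0.3056]
brass [102.5 225.5] 13 [ 0.5575 -0.3216]
brass [185.1 225.6] 15 [ 0.5574 -0.1941]
brass [196.2 229.4] 14 [ 0.5637 -0.1775]
```

View pics/w1.png

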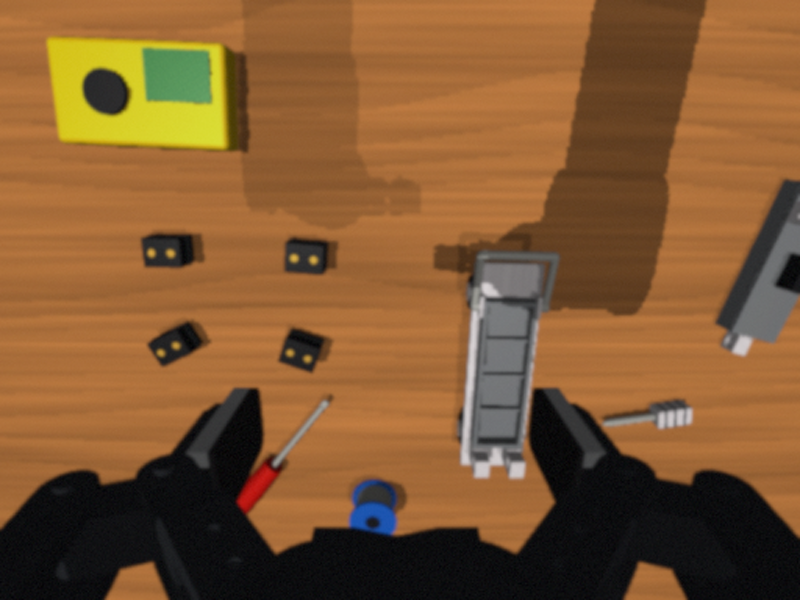

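The wrist view (800 px) shows the modules at (167,252), (306,258), (175,344) and (302,350). The tray spans (505,300) to (500,445), with knuckles at (483,467) and (516,467). The pin is at (672,414) and the lid is at the right edge. Next is a zoom on the tray.

```bash
python3 - <<'E'
from h import *
a=np.load("pics/w1.npy")[155:311,290:365]; b=np.load("pics/top0.npy")[145:247,225:270]
A=cv2.resize(a,None,fx=3.8,fy=3.8,interpolation=cv2.INTER_CUBIC); B=cv2.resize(b,None,fx=5.8,fy=5.8,interpolation=cv2.INTER_CUBIC)
H=600; o=np.zeros((H,800,3),np.uint8); o[:A.shape[0],:A.shape[1]]=A[:H]; o[:B.shape[0],400:400+B.shape[1]]=B[:H]
cv2.imwrite("pics/bayz.png",o[:,:,::-1])
E
```

```text
(no output)
```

View pics/bayz.png

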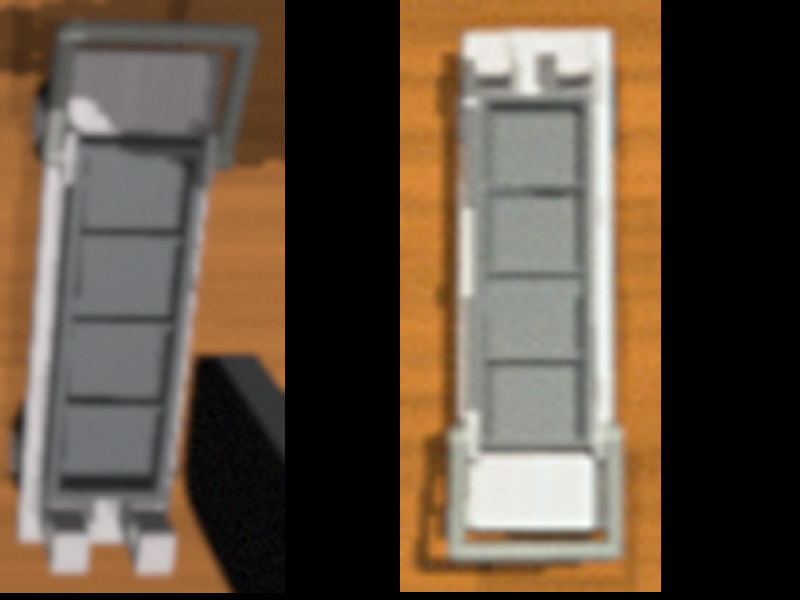

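The zoom shows the knuckle tops centred at about (113,552) in the left crop and the rim's hinge-end edge at row 503. In the right crop the tray spans columns 476 to 597, with dividers at rows 190, 273 and 361.

```bash
python3 - <<'E'
from h import *
import pickle
w=pickle.load(open("pics/w1.pkl","rb")); t=camera_params("top")
W=lambda x,y,z:np.round(onz(w,[[290+x/3.8-.37,155+y/3.8-.37]],z)[0,:2]*1000,1)
T=lambda x,y,z:np.round(onz(t,[[225+(x-400)/5.8-.41,145+y/5.8-.41]],z)[0,:2]*1000,1)
print("W knuckles: outer L",W(52,552,.0705),"R",W(175,552,.0705),"front",W(112,531,.0705),"back",W(113,574,.0705))
print("W dividers",W(133,232,.046),W(123,318,.046),W(116,400,.046))
print("W rim hinge outer",W(109,503,.052),"bailbar",W(157,33,.046))
print("W tray outer L",W(65,185,.052),W(52,480,.052)," R",W(208,185,.052),W(178,480,.052))
print("W floor mid s1",W(138,170,.04),"deck L",W(50,165,.036),W(20,540,.036))
print("T dividers",T(534,190,.046),T(534,273,.046),T(534,361,.046))
print("T knuckle L",T(475,50,.0705),"R",T(592,50,.0705),"hinge end edge deck",T(537,31,.036), "bar",T(536,548,.046))
print("T tray outer",T(476,270,.052),T(597,270,.052),"deck",T(463,270,.036),T(612,270,.036))
print("T deck long",T(463,60,.036),T(463,420,.036),T(611,60,.036),T(613,420,.036))
E
```

```text
W knuckles: outer L [661.5 -14.8] R [661.8  34.1] front [651.9   8.4] back [672.   10.2]
W dividers [535.5  13.7] [571.5  12.4] [607.6  12.2]
W rim hinge outer [651.6  11.1] bailbar [458.5  17. ]
W tray outer L [514.6 -14.6] [640.7 -12.9]  R [514.6  38.9] [640.9  38.5]
W floor mid s1 [512.5  15.4] deck L [511.8 -17.7] [680.8 -21.9]
T dividers [611.  13.] [575.3  13.7] [537.9  14.5]
T knuckle L [665.7  35.7] R [664.3 -13. ] hinge end edge deck [683.5  10.5] bar [460.   15.3]
T tray outer [576.   37.7] [574.6 -12.7] deck [579.5  44. ] [577.8 -19. ]
T deck long [671.5  42.5] [515.4  45. ] [669.7 -21. ] [513.8 -17.7]
```

```bash
cat >> h.py <<'E'
BX=np.array([.5745,.0126]); BY=-.023
def bay(x,y=0): c,s=np.cos(BY),np.sin(BY); return BX+[c*x-s*y,s*x+c*y]
def plan(wps):
    """wps (x,y,z,yaw): chain from the present pose; turn (units about tool z) first, then shift in turned axes"""
    o=get_obs(); P=np.array(o["position"]); M=Ro.from_quat(o["ee_rot"]).as_matrix(); cy=np.arctan2(-M[0,1],M[1,1])
    print("now",np.round(P,4),"yaw%.3f"%cy,"F",np.round(o["ft_force"],1),"w%.3f"%o["grip_width"],"t%.1f"%o["clock"])
    for x,y,z,yaw in wps:
        t=(yaw-cy+np.pi/2)%np.pi-np.pi/2; cy+=t
        d=np.array([x,y,z])-P; c,s=np.cos(cy),np.sin(cy)
        v=np.array([-c*d[0]-s*d[1],-s*d[0]+c*d[1],-d[2]])/.04
        print("turn %.2f"%(-np.degrees(t)/6),"shift",np.round(v,2)); P=np.array([x,y,z])
E
python3 - <<'E'
from h import *
s4=bay(.05475)
print(s4)
plan([(.4645,-.1751,.06,-.09),(.4645,-.1751,.013,-.09),(.4645,-.1751,.11,-.09),(*s4,.12,BY),(*s4,.054,BY)])
E
```

```text
[0.62923552 0.01134086]
now [ 0.4604 -0.09    0.3029] yaw0.002 F [0.4 1.6 0.2] w1.000 t2.2
turn 0.88 shift [-0.29 -2.11  6.07]
turn -0.00 shift [0.   0.   1.18]
turn -0.00 shift [ 0.    0.   -2.42]
turn -0.64 shift [-4.01  4.75 -0.25]
turn -0.00 shift [0.   0.   1.65]
```

Call:
carry_out(commands=[[[-0.04, -0.3, 0.8, 0, 0, 0.88], [-0.04, -0.3, 0.8, 0, 0, 0], [-0.04, -0.3, 0.9, 0, 0, 0], [-0.04, -0.3, 0.9, 0, 0, 0], [-0.04, -0.3, 0.9, 0, 0, 0], [-0.04, -0.3, 0.9, 0, 0, 0], [-0.05, -0.31, 0.87, 0, 0, 0], [0, 0, 0, 0, 0, 0], [0, 0, 0.4, 0, 0, 0], [0, 0, 0.4, 0, 0, 0], [0, 0, 0.38, 0, 0, 0], [0, 0, 0, 0, 0, 0], [0, 0, 0, 0, 0, 0]]], hand=-0.4)

```text
clock: 3.32
position: [0.4659, -0.1748, 0.014]
ee_rot: [0.045, 0.999, 0.0, -0.0]
ft_force: [0.1, -1.0, 0.6]
grip_width: 0.701
grasp_force: 0.0
```

Call:
carry_out(commands=[[[0, 0, 0, 0, 0, 0], [0, 0, 0, 0, 0, 0], [0, 0, 0, 0, 0, 0], [0, 0, 0, 0, 0, 0], [0, 0, 0, 0, 0, 0], [0, 0, 0, 0, 0, 0]]], hand=0.5, force=40)

```text
clock: 3.82
position: [0.4666, -0.1757, 0.0148]
ee_rot: [0.045, 0.999, 0.0, 0.001]
ft_force: [-2.6, 1.7, 9.4]
grip_width: 0.411
grasp_force: 39.8
```

Call:
carry_out(commands=[[[0, 0, -0.6, 0, 0, 0], [0, 0, -0.6, 0, 0, 0], [0, 0, -0.6, 0, 0, 0], [0, 0, -0.6, 0, 0, 0], [-0.57, 0.68, -0.04, 0, 0, -0.64], [-0.57, 0.68, -0.04, 0, 0, 0], [-0.57, 0.68, -0.04, 0, 0, 0], [-0.57, 0.68, -0.04, 0, 0, 0], [-0.57, 0.68, -0.04, 0, 0, 0], [-0.57, 0.68, -0.04, 0, 0, 0], [-0.57, 0.68, 0, 0, 0, 0], [0, 0, 0, 0, 0, 0], [0, 0, 0, 0, 0, 0], [0, 0, 0, 0, 0, 0]]])

```text
clock: 4.98
position: [0.6313, 0.0082, 0.1194]
ee_rot: [0.012, 1.0, -0.0, 0.0]
ft_force: [-0.7, 0.3, -0.4]
grip_width: 0.41
grasp_force: 41.0
```

```bash
python3 - <<'E'
from h import *
s4=bay(.05475)
plan([(*s4,.09,BY)])
import pickle
p=camera_params("wrist"); im=camera("wrist"); np.save("pics/w2.npy",im); pickle.dump(p,open("pics/w2.pkl","wb"))
cv2.imwrite("pics/w2.png",cv2.resize(im[:,:,::-1],(800,600),interpolation=cv2.INTER_CUBIC))
E
```

```text
now [0.6313 0.0082 0.1194] yaw-0.025 F [-0.7  0.3 -0.4] w0.410 t5.0
turn -0.02 shift [0.05 0.08 0.74]
```

View pics/w2.png

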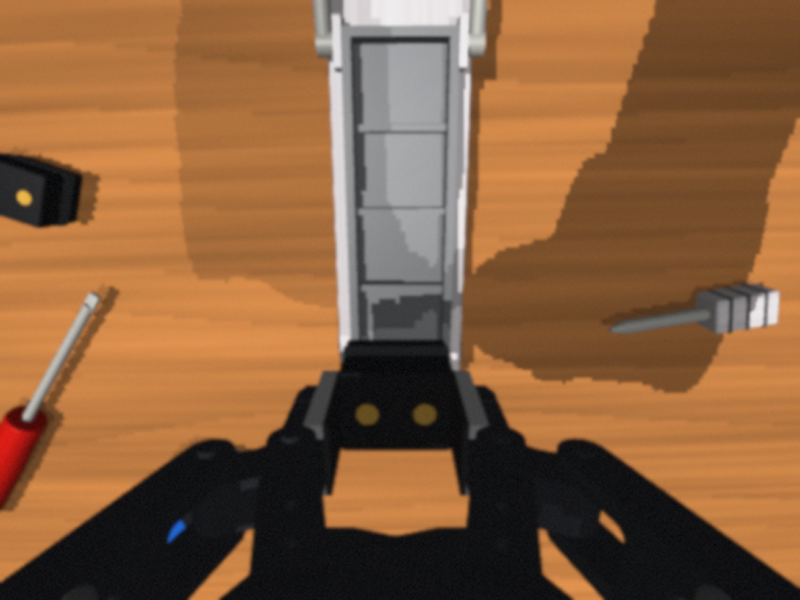

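The view shows the tray with divider lines at rows 129, 208 and 282 and the rim's inner edges at columns 356 and 447. The held module's contacts are at (367,414) and (424,414), and the pin is at (740,308) with its shaft tip at (612,328).

```bash
python3 - <<'E'
from h import *
import pickle
p=pickle.load(open("pics/w2.pkl","rb"))
W=lambda x,y,z:np.round(onz(p,[[(x+.5)/1.5625-.5,(y+.5)/1.5625-.5]],z)[0,:2]*1000,1)
print("cell",W(367,414,.1356),W(424,414,.1356))
print("div",W(403,129,.046),W(402,208,.046),W(401,282,.046),"bail rim outer",W(403,27,.052),"inner",W(403,38,.052))
for r in(100,300):print("inner",W(356 if r==100 else 359,r,.052),W(448 if r==100 else 446,r,.052))
print("pin grip",W(697,313,.01),W(779,305,.01),"tip",W(612,328,.01))
im=np.load("pics/w2.npy"); g=cv2.cvtColor(im,cv2.COLOR_RGB2GRAY)
for r in (60,110,160,200): print(r,g[r,205:305].tolist())
print(g[10:215,248].tolist())
E
```

```text
cell [628.9  -0.7] [629.3  17. ]
div [539.3  13.6] [573.7  12.5] [608.9  11.2] bail rim outer [500.5  14.3] inner [504.5  14.3]
inner [527.7  -6.1] [528.7  32.8]
inner [615.8  -9. ] [616.8  32.5]
pin grip [640.5 184.1] [636.8 232.9] tip [648.5 134.7]
60 [123, 123, 124, 124, 127, 145, 177, 207, 218, 219, 218, 220, 218, 204, 179, 159, 151, 150, 145, 129, 98, 71, 69, 72, 70, 72, 87, 116, 139, 147, 148, 148, 148, 147, 148, 147, 147, 147, 147, 146, 145, 146, 149, 156, 166, 167, 168, 168, 168, 168, 167, 167, 167, 167, 166, 165, 167, 166, 166, 164, 166, 165, 164, 165, 165, 165, 163, 164, 163, 164, 163, 163, 162, 164, 164, 163, 161, 157, 146, 128, 109, 104, 129, 152, 158, 159, 160, 157, 151, 144, 148, 174, 215, 228, 221, 181, 127, 94, 86, 84]
110 [123, 123, 123, 123, 123, 124, 129, 146, 179, 206, 217, 217, 218, 219, 214, 195, 170, 157, 150, 150, 140, 116, 81, 63, 65, 68, 68, 69, 86, 115, 138, 146, 148, 147, 147, 145, 147, 146, 145, 145, 146, 151, 159, 166, 169, 170, 171, 168, 169, 168, 169, 167, 168, 169, 167, 166, 168, 168, 166, 167, 164, 166, 166, 165, 165, 165, 165, 165, 166, 165, 164, 16
[... 1367 characters left out ...]
0, 152, 151, 151, 150, 151, 150, 151, 151, 149, 148, 148, 148, 142, 127, 118, 132, 159, 168, 170, 171, 170, 169, 169, 169, 170, 168, 167, 165, 165, 166, 166, 166, 166, 167, 166, 168, 167, 166, 166, 165, 166, 166, 166, 166, 165, 165, 164, 167, 166, 165, 167, 166, 165, 164, 165, 165, 164, 163, 160, 154, 147, 135, 121, 119, 133, 140, 142, 142, 141, 141, 141, 140, 141, 140, 140, 140, 140, 139, 139, 140, 139, 138, 137, 138, 137, 138, 137, 139, 136, 136, 137, 137, 136, 136, 136, 135, 135, 134, 134, 135, 134, 134, 133, 132, 132, 133, 133, 131, 120, 92, 69, 72, 102, 121, 130, 130, 129, 130, 131, 129, 118, 93, 69, 61, 62, 62, 61, 62, 63, 62, 61, 61, 60, 63, 61, 63, 62, 60, 60, 68, 77, 83, 86, 86, 84]
```

Call:
carry_out(commands=[[[-0.01, 0.05, 0.3, 0, 0, 0], [0, 0, 0.4, 0, 0, 0], [0, 0, 0.3, 0, 0, 0], [0, 0, 0.15, 0, 0, 0], [0, 0, 0.15, 0, 0, 0], [0, 0, 0.1, 0, 0, 0], [0, 0, 0.1, 0, 0, 0], [0, 0, 0.1, 0, 0, 0], [0, 0, 0, 0, 0, 0], [0, 0, 0, 0, 0, 0]]])

```text
clock: 5.87
position: [0.6322, 0.0107, 0.0551]
ee_rot: [0.012, 1.0, 0.0, 0.0]
ft_force: [-0.9, 0.1, -0.1]
grip_width: 0.409
grasp_force: 41.1
```

```bash
sed -i 's/^BX=.*;/BX=np.array([.5748,.0113]);/' h.py; cat >> h.py <<'E'
def chk():
    p=camera_params("top"); im=camera("top").astype(int); a=np.load("pics/top0.npy").astype(int)
    d=cv2.morphologyEx((abs(im-a).max(2)>40).astype(np.uint8),cv2.MORPH_OPEN,np.ones((2,2)))
    for c,n,q in blobs(d,12):
        w=onz(p,c,.02)[0]; print("changed",np.round(w[:2],3),n)
E
python3 - <<'E'
from h import *
chk()
plan([(.632,.0107,.12,BY),(.5606,-.1858,.06,-.363),(.5606,-.1858,.013,-.363)])
E
```

```text
changed [0.386 0.188] 30233
changed [ 0.555 -0.002] 35
changed [0.522 0.035] 44
changed [0.521 0.003] 67
changed [0.485 0.022] 217
changed [ 0.463 -0.172] 250
changed [0.459 0.022] 24
now [0.6321 0.0108 0.055 ] yaw-0.024 F [ 0.1 -0.6 -0.3] w0.412 t5.9
turn -0.01 shift [ 0.   -0.   -1.62]
turn 3.25 shift [-0.08 -5.23  1.5 ]
turn -0.00 shift [0.   0.   1.18]
```

Call:
carry_out(commands=[[[0, 0, 0, 0, 0, 0], [0, 0, 0, 0, 0, 0], [0, 0, 0, 0, 0, 0], [0, 0, -0.6, 0, 0, 0], [0, 0, -0.6, 0, 0, 0.81], [0, 0, -0.42, 0, 0, 0.81], [0, 0, 0, 0, 0, 0.81], [0, 0, 0, 0, 0, 0.81], [-0.01, -0.75, 0.2, 0, 0, 0], [-0.01, -0.75, 0.2, 0, 0, 0], [-0.01, -0.75, 0.2, 0, 0, 0], [-0.01, -0.75, 0.2, 0, 0, 0], [-0.01, -0.75, 0.2, 0, 0, 0], [-0.01, -0.75, 0.2, 0, 0, 0], [-0.02, -0.73, 0.3, 0, 0, 0], [0, 0, 0, 0, 0, 0], [0, 0, 0, 0, 0, 0]]], hand=-0.35)

```text
clock: 7.33
position: [0.5594, -0.1878, 0.0593]
ee_rot: [0.183, 0.983, -0.0, -0.0]
ft_force: [0.4, 0.5, 0.9]
grip_width: 0.681
grasp_force: 0.0
```

```bash
python3 - <<'E'
from h import *
s=bay(.01825)
plan([(.5606,-.1858,.0135,-.363),(.5606,-.1858,.11,-.363),(*s,.11,BY),(*s,.055,BY)])
E
```

```text
now [ 0.5594 -0.1878  0.0593] yaw-0.367 F [0.4 0.5 0.9] w0.681 t7.3
turn -0.04 shift [-0.01  0.06  1.15]
turn -0.00 shift [ 0.    0.   -2.41]
turn -3.25 shift [-0.7   4.93 -0.  ]
turn -0.00 shift [0.   0.   1.38]
```

Call:
carry_out(commands=[[[-0.01, 0.06, 0.4, 0, 0, 0], [0, 0, 0.4, 0, 0, 0], [0, 0, 0.35, 0, 0, 0], [0, 0, 0, 0, 0, 0], [0, 0, 0, 0, 0, 0]]])

```text
clock: 7.75
position: [0.5617, -0.183, 0.0134]
ee_rot: [0.18, 0.984, 0.0, -0.001]
ft_force: [0.1, -0.3, 0.7]
grip_width: 0.674
grasp_force: 0.0
```

Call:
carry_out(commands=[[[0, 0, 0, 0, 0, 0], [0, 0, 0, 0, 0, 0], [0, 0, 0, 0, 0, 0], [0, 0, 0, 0, 0, 0], [0, 0, 0, 0, 0, 0], [0, 0, -0.6, 0, 0, 0], [0, 0, -0.6, 0, 0, -0.81], [0, 0, -0.6, 0, 0, -0.81], [0, 0, -0.6, 0, 0, -0.81], [0, 0, 0, 0, 0, -0.81], [-0.1, 0.7, 0, 0, 0, 0], [-0.1, 0.7, 0, 0, 0, 0], [-0.1, 0.7, 0, 0, 0, 0], [-0.1, 0.7, 0, 0, 0, 0], [-0.1, 0.7, 0, 0, 0, 0], [-0.1, 0.7, 0, 0, 0, 0], [-0.1, 0.73, 0, 0, 0, 0], [0, 0, 0, 0, 0, 0], [0, 0, 0, 0, 0, 0], [0, 0, 0, 0, 0, 0]]], hand=0.5, force=40)

```text
clock: 9.42
position: [0.5945, 0.012, 0.1099]
ee_rot: [0.012, 1.0, -0.0, 0.0]
ft_force: [-0.3, -0.2, -1.0]
grip_width: 0.409
grasp_force: 40.5
```

```bash
cat >> h.py <<'E'
def held(zb):
    "centre and yaw of the held module from its contacts, cell bottom at zb"
    p=camera_params("wrist"); im=camera("wrist"); h=cv2.cvtColor(im,cv2.COLOR_RGB2HSV); np.save("pics/held.npy",im)
    r=np.zeros(im.shape[:2],np.uint8); r[235:300,215:300]=1
    m=(h[...,1]>120)&(h[...,2]>60)&(h[...,0]>12)&(h[...,0]<32)&(r>0)
    b=[(c,a) for c,a,_ in blobs(m,15)]
    for c,a in b: print("contact",np.round(c,1),a,np.round(onz(p,c,zb+.031)[0,:2],4))
E
python3 - <<'E'
from h import *
z=get_obs()["position"][2]; held(z-.014)
s=bay(.01825); print(s)
plan([(*s,.0552,BY)])
E
```

```text
contact [234.7 266.7] 154 [0.5926 0.0031]
contact [271.3 266.6] 155 [0.593  0.0208]
[0.59304517 0.01088029]
now [0.5944 0.0114 0.1099] yaw-0.026 F [-0.1 -0.2 -0.7] w0.409 t9.5
turn -0.03 shift [ 0.03 -0.01  1.37]
```

Call:
carry_out(commands=[[[0, -0.03, 0.4, 0, 0, 0], [0, 0, 0.35, 0, 0, 0], [0, 0, 0.2, 0, 0, 0], [0, 0, 0.15, 0, 0, 0], [0, 0, 0.1, 0, 0, 0], [0, 0, 0.1, 0, 0, 0], [0, 0, 0.08, 0, 0, 0], [0, 0, 0, 0, 0, 0], [0, 0, 0, 0, 0, 0]]])

```text
clock: 10.22
position: [0.5949, 0.0114, 0.0549]
ee_rot: [0.012, 1.0, 0.0, 0.0]
ft_force: [-0.2, -0.4, 0.5]
grip_width: 0.408
grasp_force: 40.8
```

```bash
python3 - <<'E'
from h import *
chk()
plan([(*bay(.01825)+[.0015,0],.12,BY),(.4586,-.307,.06,-.05),(.4586,-.307,.0135,-.05)])
E
```

```text
changed [0.393 0.131] 25599
changed [ 0.558 -0.182] 258
changed [ 0.463 -0.172] 249
changed [0.459 0.008] 24
changed [0.18  0.497] 3754
now [0.5949 0.0113 0.0549] yaw-0.025 F [ 0.2 -0.7  1.7] w0.409 t10.3
turn -0.01 shift [ 0.01 -0.01 -1.63]
turn 0.26 shift [ 3.   -8.11  1.5 ]
turn -0.00 shift [0.   0.   1.16]
```

Call:
carry_out(commands=[[[0, 0, 0, 0, 0, 0], [0, 0, 0, 0, 0, 0], [0, 0, 0, 0, 0, 0], [0, 0, -0.6, 0, 0, 0], [0, 0, -0.6, 0, 0, 0.26], [0, 0, -0.43, 0, 0, 0], [0.3, -0.81, 0.15, 0, 0, 0], [0.3, -0.81, 0.15, 0, 0, 0], [0.3, -0.81, 0.15, 0, 0, 0], [0.3, -0.81, 0.15, 0, 0, 0], [0.3, -0.81, 0.15, 0, 0, 0], [0.3, -0.81, 0.15, 0, 0, 0], [0.3, -0.81, 0.15, 0, 0, 0], [0.3, -0.81, 0.15, 0, 0, 0], [0.3, -0.81, 0.15, 0, 0, 0], [0.3, -0.82, 0.15, 0, 0, 0], [0, 0, 0, 0, 0, 0], [0, 0, 0, 0, 0, 0], [0, 0, 0, 0, 0, 0]]], hand=-0.35)

```text
clock: 11.85
position: [0.4583, -0.3059, 0.0596]
ee_rot: [0.026, 1.0, 0.0, 0.0]
ft_force: [0.6, 0.4, -0.7]
grip_width: 0.675
grasp_force: 0.0
```

```bash
python3 - <<'E'
from h import *
s=bay(-.01825)
plan([(.4586,-.307,.0135,-.05),(.4586,-.307,.11,-.05),(*s,.11,BY),(*s,.055,BY)])
E
```

```text
now [ 0.4583 -0.3059  0.0596] yaw-0.052 F [ 0.6  0.4 -0.7] w0.675 t11.8
turn -0.02 shift [-0.01 -0.03  1.15]
turn -0.00 shift [ 0.    0.   -2.41]
turn -0.26 shift [-2.26  8.02 -0.  ]
turn -0.00 shift [0.   0.   1.38]
```

Call:
carry_out(commands=[[[0, -0.03, 0.4, 0, 0, 0], [0, 0, 0.4, 0, 0, 0], [0, 0, 0.35, 0, 0, 0], [0, 0, 0, 0, 0, 0], [0, 0, 0, 0, 0, 0]]])

```text
clock: 12.27
position: [0.4584, -0.3062, 0.0135]
ee_rot: [0.025, 1.0, 0.0, -0.0]
ft_force: [0.4, -0.8, 0.1]
grip_width: 0.676
grasp_force: 0.0
```

Call:
carry_out(commands=[[[0, 0, 0, 0, 0, 0], [0, 0, 0, 0, 0, 0], [0, 0, 0, 0, 0, 0], [0, 0, 0, 0, 0, 0], [0, 0, 0, 0, 0, 0], [0, 0, -0.6, 0, 0, 0], [0, 0, -0.6, 0, 0, -0.26], [0, 0, -0.6, 0, 0, 0], [0, 0, -0.6, 0, 0, 0], [-0.226, 0.8, 0, 0, 0, 0], [-0.226, 0.8, 0, 0, 0, 0], [-0.226, 0.8, 0, 0, 0, 0], [-0.226, 0.8, 0, 0, 0, 0], [-0.226, 0.8, 0, 0, 0, 0], [-0.226, 0.8, 0, 0, 0, 0], [-0.226, 0.8, 0, 0, 0, 0], [-0.226, 0.8, 0, 0, 0, 0], [-0.226, 0.8, 0, 0, 0, 0], [-0.226, 0.8, 0, 0, 0, 0]]], hand=0.5, force=40)

```text
clock: 13.85
position: [0.5565, 0.012, 0.1104]
ee_rot: [0.012, 1.0, 0.0, 0.0]
ft_force: [0.6, 0.7, 0.2]
grip_width: 0.412
grasp_force: 40.3
```

Call:
carry_out(commands=[[[0, 0, 0, 0, 0, 0], [0, 0, 0, 0, 0, 0], [0, 0, 0, 0, 0, 0]]])

```text
clock: 14.1
position: [0.556, 0.0096, 0.11]
ee_rot: [0.012, 1.0, -0.0, 0.0]
ft_force: [1.1, -0.6, -0.6]
grip_width: 0.414
grasp_force: 40.2
```

```bash
python3 - <<'E'
from h import *
z=get_obs()["position"][2]; held(z-.014)
s=bay(-.01825); print(s)
plan([(*s,.0545,BY)])
E
```

```text
contact [234.7 268.8] 154 [0.5553 0.0006]
contact [271.5 268.1] 157 [0.5553 0.0184]
contact [216.5 293.8] 32 [ 0.5692 -0.0092]
[0.55655483 0.01171971]
now [0.5559 0.0089 0.11  ] yaw-0.026 F [ 0.3 -0.6 -0.3] w0.411 t14.2
turn -0.03 shift [-0.02  0.07  1.39]
```

Call:
carry_out(commands=[[[-0.03, 0.06, 0.4, 0, 0, 0], [0, 0, 0.35, 0, 0, 0], [0, 0, 0.2, 0, 0, 0], [0, 0, 0.15, 0, 0, 0], [0, 0, 0.1, 0, 0, 0], [0, 0, 0.1, 0, 0, 0], [0, 0, 0.08, 0, 0, 0], [0, 0, 0, 0, 0, 0], [0, 0, 0, 0, 0, 0]]])

```text
clock: 14.9
position: [0.5577, 0.0123, 0.0549]
ee_rot: [0.012, 1.0, 0.0, 0.0]
ft_force: [-0.3, -1.4, 2.4]
grip_width: 0.41
grasp_force: 40.6
```

```bash
python3 - <<'E'
from h import *
chk()
o=get_obs()["position"]
plan([(o[0],o[1],.12,BY),(.5537,-.3136,.06,.44),(.5537,-.3136,.0135,.44)])
E
```

```text
changed [0.367 0.12 ] 24173
changed [ 0.558 -0.182] 259
changed [ 0.557 -0.007] 18
changed [0.533 0.029] 81
changed [ 0.525 -0.006] 28
changed [ 0.463 -0.172] 247
changed [ 0.457 -0.302] 255
changed [0.18 0.5 ] 3692
now [0.5577 0.0123 0.055 ] yaw-0.025 F [-1.5 -1.2  2.9] w0.413 t14.9
turn -0.02 shift [ 0.    0.   -1.63]
turn -4.42 shift [ 3.56 -7.33  1.5 ]
turn -0.00 shift [-0.    0.    1.16]
```

Call:
carry_out(commands=[[[0, 0, 0, 0, 0, 0], [0, 0, 0, 0, 0, 0], [0, 0, 0, 0, 0, 0], [0, 0, -0.6, 0, 0, 0], [0, 0, -0.6, 0, 0, -0.884], [0, 0, -0.43, 0, 0, -0.884], [0, 0, 0, 0, 0, -0.884], [0, 0, 0, 0, 0, -0.884], [0, 0, 0, 0, 0, -0.884], [0.356, -0.733, 0.15, 0, 0, 0], [0.356, -0.733, 0.15, 0, 0, 0], [0.356, -0.733, 0.15, 0, 0, 0], [0.356, -0.733, 0.15, 0, 0, 0], [0.356, -0.733, 0.15, 0, 0, 0], [0.356, -0.733, 0.15, 0, 0, 0], [0.356, -0.733, 0.15, 0, 0, 0], [0.356, -0.733, 0.15, 0, 0, 0], [0.356, -0.733, 0.15, 0, 0, 0], [0.356, -0.733, 0.15, 0, 0, 0], [0, 0, 0, 0, 0, 0]]], hand=-0.35)

```text
clock: 16.62
position: [0.5483, -0.3195, 0.0593]
ee_rot: [-0.211, 0.977, -0.001, -0.001]
ft_force: [-2.7, -2.2, 0.3]
grip_width: 0.677
grasp_force: 0.0
```

Call:
carry_out(commands=[[[0, 0, 0, 0, 0, 0], [0, 0, 0, 0, 0, 0]]])

```text
clock: 16.78
position: [0.5528, -0.3094, 0.0601]
ee_rot: [-0.217, 0.976, 0.0, -0.0]
ft_force: [0.5, 0.8, 0.1]
grip_width: 0.675
grasp_force: 0.0
```

```bash
python3 - <<'E'
from h import *
s=bay(-.05475)
plan([(.5537,-.3136,.0135,.44),(.5537,-.3136,.11,.44),(*s,.11,BY),(*s,.055,BY)])
E
```

```text
now [ 0.5528 -0.3094  0.0601] yaw0.438 F [0.5 0.8 0.1] w0.675 t16.8
turn -0.02 shift [ 0.03 -0.1   1.16]
turn -0.00 shift [-0.    0.   -2.41]
turn 4.42 shift [ 1.03  8.13 -0.  ]
turn -0.00 shift [0.   0.   1.38]
```

Call:
carry_out(commands=[[[0.03, -0.08, 0.4, 0, 0, 0], [0, 0, 0.4, 0, 0, 0], [0, 0, 0.35, 0, 0, 0], [0, 0, 0, 0, 0, 0], [0, 0, 0, 0, 0, 0]]])

```text
clock: 17.2
position: [0.5533, -0.3113, 0.0137]
ee_rot: [-0.219, 0.976, 0.001, -0.001]
ft_force: [-0.6, -0.5, 0.4]
grip_width: 0.675
grasp_force: 0.0
```

Call:
carry_out(commands=[[[0, 0, 0, 0, 0, 0], [0, 0, 0, 0, 0, 0], [0, 0, 0, 0, 0, 0], [0, 0, 0, 0, 0, 0], [0, 0, 0, 0, 0, 0], [0, 0, -0.6, 0, 0, 0], [0, 0, -0.6, 0, 0, 0.884], [0, 0, -0.6, 0, 0, 0.884], [0, 0, -0.6, 0, 0, 0.884], [0, 0, 0, 0, 0, 0.884], [0, 0, 0, 0, 0, 0.884]]], hand=0.5, force=40)

```text
clock: 18.12
position: [0.5542, -0.3134, 0.1125]
ee_rot: [0.014, 1.0, -0.001, 0.001]
ft_force: [0.7, 1.1, -0.5]
grip_width: 0.412
grasp_force: 40.8
```

Call:
carry_out(commands=[[[0.1, 0.81, 0, 0, 0, 0], [0.1, 0.81, 0, 0, 0, 0], [0.1, 0.81, 0, 0, 0, 0], [0.1, 0.81, 0, 0, 0, 0], [0.1, 0.81, 0, 0, 0, 0], [0.1, 0.81, 0, 0, 0, 0], [0.1, 0.81, 0, 0, 0, 0], [0.1, 0.81, 0, 0, 0, 0], [0.1, 0.81, 0, 0, 0, 0], [0.13, 0.81, 0, 0, 0, 0], [0, 0, 0, 0, 0, 0], [0, 0, 0, 0, 0, 0], [0, 0, 0, 0, 0, 0], [0, 0, 0, 0, 0, 0]]])

```text
clock: 19.28
position: [0.52, 0.0107, 0.1104]
ee_rot: [0.013, 1.0, -0.0, -0.0]
ft_force: [1.1, 0.0, -0.7]
grip_width: 0.409
grasp_force: 40.8
```

```bash
python3 - <<'E'
from h import *
z=get_obs()["position"][2]; held(z-.014)
s=bay(-.05475); print(s)
plan([(*s,.0545,BY)])
E
```

```text
contact [234.8 266.9] 153 [0.5182 0.0017]
contact [271.3 266.9] 157 [0.5187 0.0194]
contact [216.3 294.9] 29 [ 0.5339 -0.0082]
[0.52006448 0.01255914]
now [0.52   0.0106 0.1103] yaw-0.026 F [-0.4 -0.3 -0. ] w0.408 t19.3
turn -0.03 shift [-0.    0.05  1.4 ]
```

Call:
carry_out(commands=[[[-0.04, 0.05, 0.4, 0, 0, 0], [0, 0, 0.35, 0, 0, 0], [0, 0, 0.2, 0, 0, 0], [0, 0, 0.15, 0, 0, 0], [0, 0, 0.1, 0, 0, 0], [0, 0, 0.1, 0, 0, 0], [0, 0, 0.08, 0, 0, 0], [0, 0, 0, 0, 0, 0], [0, 0, 0, 0, 0, 0]]])

```text
clock: 20.08
position: [0.522, 0.0139, 0.0555]
ee_rot: [0.012, 1.0, 0.0, 0.0]
ft_force: [-0.1, -0.7, 1.1]
grip_width: 0.411
grasp_force: 41.1
```

Call:
carry_out(commands=[[[0, 0, 0, 0, 0, 0], [0, 0, 0, 0, 0, 0], [0, 0, 0, 0, 0, 0], [0, 0, -0.6, 0, 0, 0], [0, 0, -0.9, 0, 0, 0], [0, 0, -0.9, 0, 0, 0], [0, 0, -0.9, 0, 0, 0], [0, 0, -0.9, 0, 0, 0], [0.4, 0.7, 0, 0, 0, 0], [0.4, 0.7, 0, 0, 0, 0], [0.4, 0.7, 0, 0, 0, 0], [0.4, 0.7, 0, 0, 0, 0], [0, 0.7, 0, 0, 0, 0], [0, 0, 0, 0, 0, 0], [0, 0, 0, 0, 0, 0], [0, 0, 0, 0, 0, 0]]], hand=-0.35)

```text
clock: 21.42
position: [0.4612, 0.1549, 0.223]
ee_rot: [0.012, 1.0, -0.0, -0.0]
ft_force: [0.1, -0.1, -0.0]
grip_width: 0.676
grasp_force: 0.0
```

```bash
python3 - <<'E'
from h import *
import pickle
plan([])
p=camera_params("wrist"); im=camera("wrist"); np.save("pics/w3.npy",im); pickle.dump(p,open("pics/w3.pkl","wb"))
cv2.imwrite("pics/w3.png",cv2.resize(im[:,:,::-1],(800,600),interpolation=cv2.INTER_CUBIC))
E
```

```text
now [0.4612 0.1549 0.223 ] yaw-0.024 F [ 0.1 -0.1 -0. ] w0.676 t21.4
```

View pics/w3.png

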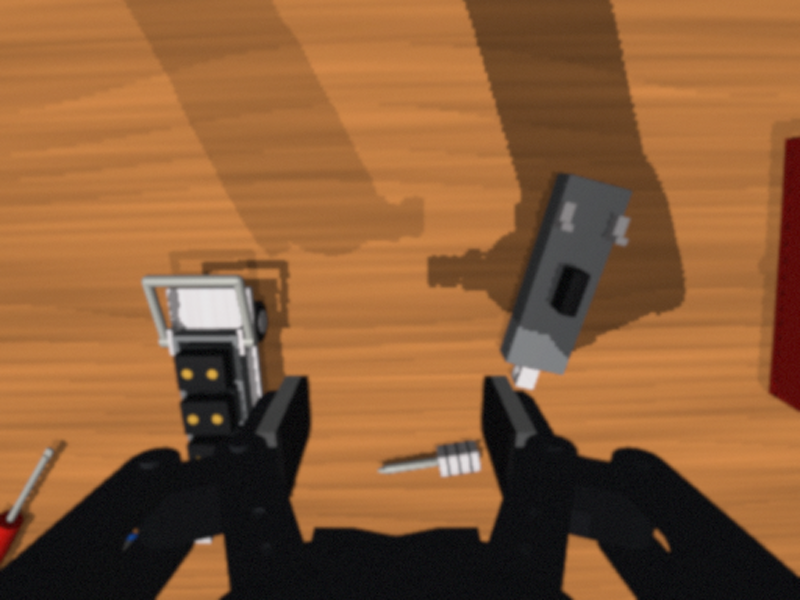

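The wrist view shows three of the loaded modules in the tray, with the slot-4 end hidden by a finger. The lid's handle is at (572,290), its knuckle at (527,377) and its catch lugs at (568,215) and (621,228). The pin is at (460,458).

```bash
python3 - <<'E'
from h import *
import pickle
p=pickle.load(open("pics/w3.pkl","rb"))
W=lambda x,y,z:onz(p,[[(x+.5)/1.5625-.5,(y+.5)/1.5625-.5]],z)[0,:2]
hd=W(573,289,.048); kn=W(527,376,.0185); l1=W(568,208,.034); l2=W(622,222,.034)
m=(l1+l2)/2; d=kn-m
print("handle",hd,"kn",kn,"lugs",l1,l2,"yaw from lugs->kn",np.arctan2(d[1],d[0]),"lug line",np.arctan2(-(l2-l1)[0],(l2-l1)[1]))
y=np.arctan2(d[1],d[0]); plan([(*hd,.14,y)])
E
```

```text
handle [0.47176129 0.28203177] kn [0.55376727 0.26180184] lugs [0.41563412 0.27885576] [0.42633679 0.31897503] yaw from lugs->kn -0.272552247257651 lug line -0.2607000891665529
now [0.4613 0.1545 0.223 ] yaw-0.026 F [ 0.3 -0.1  0.9] w0.677 t21.5
turn 2.36 shift [0.61 3.14 2.08]
```

Call:
carry_out(commands=[[[0, 0, 0, 0, 0, 0.785], [0, 0, 0, 0, 0, 0.785], [0, 0, 0, 0, 0, 0.785], [0.15, 0.785, 0.5, 0, 0, 0], [0.15, 0.785, 0.5, 0, 0, 0], [0.15, 0.785, 0.5, 0, 0, 0], [0.16, 0.785, 0.5, 0, 0, 0], [0, 0, 0, 0, 0, 0], [0, 0, 0, 0, 0, 0], [0, 0, 0, 0, 0, 0]]], hand=-0.1)

```text
clock: 22.3
position: [0.4718, 0.2816, 0.1431]
ee_rot: [0.136, 0.991, -0.0, -0.0]
ft_force: [0.5, 0.5, -0.2]
grip_width: 0.546
grasp_force: 0.0
```

```bash
python3 - <<'E'
from h import *
import pickle
plan([])
p=camera_params("wrist"); im=camera("wrist"); np.save("pics/w4.npy",im); pickle.dump(p,open("pics/w4.pkl","wb"))
cv2.imwrite("pics/w4.png",cv2.resize(im[:,:,::-1],(800,600),interpolation=cv2.INTER_CUBIC))
E
```

```text
now [0.4718 0.2816 0.1431] yaw-0.273 F [ 0.5  0.5 -0.2] w0.546 t22.3
```

View pics/w4.png

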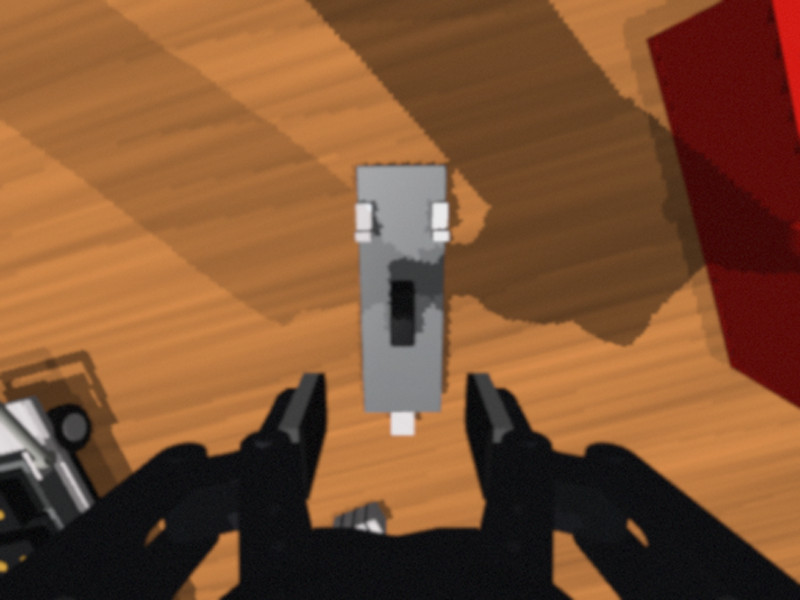

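The lid is aligned with the tool: its edges are symmetric about column 402. The handle's top spans rows 281 to 346, and the knuckle is at (402,423).

```bash
python3 - <<'E'
from h import *
import pickle
p=pickle.load(open("pics/w4.pkl","rb")); P=np.array([.4718,.2816]); a=-.273
def W(x,y,z):
    d=onz(p,[[(x+.5)/1.5625-.5,(y+.5)/1.5625-.5]],z)[0,:2]-P; c,s=np.cos(a),np.sin(a)
    return np.round(1000*np.array([c*d[0]+s*d[1],-s*d[0]+c*d[1]]),1)   # along lid x, y from TCP
print("kn top near/far",W(402,411,.0185),W(402,436,.0185),"L,R",W(390,423,.0185),W(415,423,.0185))
print("lid bail edge top",W(402,167,.026),"hinge edge top",W(402,411,.026),"L/R",W(360,280,.026),W(445,280,.026))
print("handle top",W(402,281,.048),W(402,346,.048),W(390,300,.048),W(414,300,.048), "handle base far",W(402,346,.026))
g=cv2.cvtColor(np.load("pics/w4.npy"),cv2.COLOR_RGB2GRAY); print(g[175:230,257].tolist()); print(g[95:115,257].tolist(),g[185,240:275].tolist())
plan([])
E
```

```text
kn top near/far [77.1  3.7] [95.9  3.8] L,R [86.  -4.2] [86.  12.3]
lid bail edge top [-76.   3.] hinge edge top [72.8  3.6] L/R [-12.9 -21.2] [-12.9  28.3]
handle top [-17.6   2.9] [19.5  3.1] [-7.1 -3.5] [-7.1  9.5] handle base far [28.3  3.4]
[62, 62, 60, 54, 40, 19, 17, 12, 12, 9, 8, 13, 14, 12, 17, 19, 15, 16, 13, 15, 16, 16, 16, 15, 17, 15, 20, 22, 29, 36, 41, 41, 42, 42, 42, 39, 39, 40, 38, 40, 38, 40, 39, 39, 42, 48, 82, 117, 135, 137, 139, 140, 138, 138, 139]
[137, 137, 138, 137, 137, 138, 135, 132, 119, 100, 98, 125, 148, 159, 161, 159, 159, 159, 160, 159] [129, 128, 128, 128, 126, 126, 126, 120, 108, 81, 45, 19, 10, 15, 9, 11, 14, 8, 12, 13, 14, 16, 10, 16, 23, 38, 51, 57, 58, 59, 60, 60, 61, 60, 60]
now [0.4721 0.2814 0.1436] yaw-0.273 F [0.9 0.1 0.3] w0.551 t22.4
```

Call:
carry_out(commands=[[[-0.09, 0.09, 0.5, 0, 0, 0], [0, 0, 0.7, 0, 0, 0], [0, 0, 0.7, 0, 0, 0], [0, 0, 0.5, 0, 0, 0], [0, 0, 0.2, 0, 0, 0], [0, 0, 0.2, 0, 0, 0], [0, 0, 0, 0, 0, 0], [0, 0, 0, 0, 0, 0]]])

```text
clock: 23.02
position: [0.4763, 0.2855, 0.0322]
ee_rot: [0.135, 0.991, 0.0, 0.0]
ft_force: [0.2, -0.2, -0.2]
grip_width: 0.554
grasp_force: 0.0
```

Call:
carry_out(commands=[[[0, 0, 0, 0, 0, 0], [0, 0, 0, 0, 0, 0], [0, 0, 0, 0, 0, 0], [0, 0, 0, 0, 0, 0], [0, 0, 0, 0, 0, 0], [0, 0, 0, 0, 0, 0], [0, 0, 0, 0, 0, 0]]], hand=1, force=60)

```text
clock: 23.6
position: [0.4759, 0.2857, 0.0319]
ee_rot: [0.135, 0.991, 0.0, 0.0]
ft_force: [-0.3, -2.7, 6.4]
grip_width: 0.145
grasp_force: 63.7
```

```bash
python3 - <<'E'
from h import *
o=get_obs()["position"]; t=bay(.005)
plan([(o[0],o[1],.145,-.273),(*t,.145,BY),(*t,.0835,BY)])
E
```

```text
now [0.4759 0.2857 0.0319] yaw-0.271 F [-0.3 -2.7  6.4] w0.145 t23.6
turn 0.02 shift [ 0.    0.   -2.83]
turn -2.39 shift [-2.75 -6.8  -0.  ]
turn -0.00 shift [0.   0.   1.54]
```

Call:
carry_out(commands=[[[0, 0, -0.4, 0, 0, 0], [0, 0, -0.6, 0, 0, 0], [0, 0, -0.6, 0, 0, 0], [0, 0, -0.6, 0, 0, -0.8], [0, 0, -0.63, 0, 0, -0.8], [0, 0, 0, 0, 0, -0.8], [-0.3, -0.7, 0, 0, 0, 0], [-0.3, -0.7, 0, 0, 0, 0], [-0.3, -0.7, 0, 0, 0, 0], [-0.3, -0.7, 0, 0, 0, 0], [-0.3, -0.7, 0, 0, 0, 0], [-0.3, -0.7, 0, 0, 0, 0], [-0.3, -0.7, 0, 0, 0, 0], [-0.3, -0.7, 0, 0, 0, 0], [-0.2, -0.7, 0, 0, 0, 0], [-0.15, -0.5, 0, 0, 0, 0], [0, 0, 0, 0, 0, 0], [0, 0, 0, 0, 0, 0], [0, 0, 0, 0, 0, 0], [0, 0, 0, 0, 0, 0]]])

```text
clock: 25.27
position: [0.5799, 0.013, 0.1441]
ee_rot: [0.009, 1.0, 0.0, -0.0]
ft_force: [0.1, 0.2, -1.2]
grip_width: 0.149
grasp_force: 62.6
```

```bash
python3 - <<'E'
from h import *
import pickle
plan([(*bay(.005),.0835,BY)])
p=camera_params("wrist"); im=camera("wrist"); np.save("pics/w5.npy",im); pickle.dump(p,open("pics/w5.pkl","wb"))
cv2.imwrite("pics/w5.png",cv2.resize(im[:,:,::-1],(800,600),interpolation=cv2.INTER_CUBIC))
E
```

```text
now [0.5799 0.013  0.1441] yaw-0.018 F [ 0.1  0.2 -1.2] w0.149 t25.3
turn 0.05 shift [ 0.   -0.05  1.52]
```

View pics/w5.png

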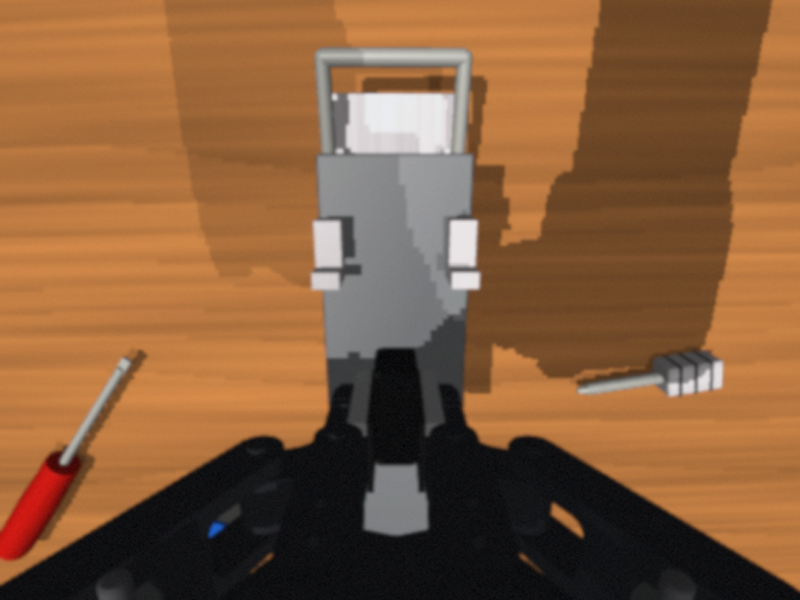

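The lid is held over the tray, with its bail-end edge corners at (317,155) and (473,155), and the bail bar is at (395,56). The pin's grip is at (688,372).

```bash
python3 - <<'E'
from h import *
import pickle
p=pickle.load(open("pics/w5.pkl","rb"))
def W(x,y,z):
    d=onz(p,[[(x+.5)/1.5625-.5,(y+.5)/1.5625-.5]],z)[0,:2]-BX; c,s=np.cos(BY),np.sin(BY)
    return np.round(1000*np.array([c*d[0]+s*d[1],-s*d[0]+c*d[1]]),1)
z=.1441-.032+.026
print("lid edge",W(317,154,z),W(473,154,z),W(326,320,z),W(469,320,z))
print("bar",W(320,56,.046),W(470,56,.046))
q=onz(p,[[(584+.5)/1.5625,(388.5)/1.5625],[660/1.5625,378/1.5625],[722/1.5625,369/1.5625]],.01); print("pin",np.round(q,4))
E
```

```text
lid edge [-74.5 -23. ] [-74.7  25.2] [-20.4 -22.2] [-20.7  26.7]
bar [-121.6  -34.8] [-122.    36.5]
pin [[0.6481 0.1389 0.01  ]
 [0.6416 0.1894 0.01  ]
 [0.636  0.2309 0.01  ]]
```

Call:
carry_out(commands=[[[0.01, -0.045, 0.3, 0, 0, 0.05], [0, 0, 0.3, 0, 0, 0], [0, 0, 0.3, 0, 0, 0], [0, 0, 0.2, 0, 0, 0], [0, 0, 0.1, 0, 0, 0], [0, 0, 0.1, 0, 0, 0], [0, 0, 0.05, 0, 0, 0], [0, 0, 0.05, 0, 0, 0], [0, 0, 0, 0, 0, 0], [0, 0, 0, 0, 0, 0]]])

```text
clock: 26.15
position: [0.5798, 0.0097, 0.0884]
ee_rot: [0.012, 1.0, -0.0, -0.0]
ft_force: [0.4, 0.2, -0.8]
grip_width: 0.143
grasp_force: 62.7
```

Call:
carry_out(commands=[[[0, 0.01, 0.05, 0, 0, 0], [0, 0, 0.03, 0, 0, 0], [0, 0, 0.03, 0, 0, 0], [0, 0, 0.02, 0, 0, 0], [0, 0, 0, 0, 0, 0], [0, 0, 0, 0, 0, 0], [0, 0, 0, 0, 0, 0]]])

```text
clock: 26.73
position: [0.5797, 0.0101, 0.0837]
ee_rot: [0.012, 1.0, 0.0, -0.0]
ft_force: [-5.4, -0.4, 6.6]
grip_width: 0.148
grasp_force: 63.9
```

```bash
python3 - <<'E'
from h import *
for _ in range(3): plan([(*bay(.005),.0835,BY)]); camera("top")
E
```

```text
now [0.5797 0.0101 0.0837] yaw-0.025 F [-5.4 -0.4  6.6] w0.148 t26.7
turn -0.02 shift [-0.    0.03  0.01]
now [0.5797 0.0101 0.0837] yaw-0.025 F [-4.9 -0.4  6.1] w0.147 t26.8
turn -0.02 shift [-0.    0.03  0.01]
now [0.5797 0.0101 0.0838] yaw-0.025 F [-4.5 -0.3  6.9] w0.145 t26.8
turn -0.02 shift [-0.    0.03  0.01]
```

Call:
carry_out(commands=[[[0, 0, 0, 0, 0, 0], [0, 0, 0, 0, 0, 0], [0, 0, 0, 0, 0, 0], [0, 0, 0, 0, 0, 0], [0, 0, -0.5, 0, 0, 0], [0, 0, -0.8, 0, 0, 0], [0, 0, -0.9, 0, 0, 0], [0.8, 0, -0.4, 0, 0, 0], [0.7, 0, 0, 0, 0, 0], [0, 0, 0, 0, 0, 0], [0, 0, 0, 0, 0, 0], [0, 0, 0, 0, 0, 0]]], hand=-0.6)

```text
clock: 27.88
position: [0.5201, 0.0117, 0.1872]
ee_rot: [0.012, 1.0, 0.0, 0.0]
ft_force: [-0.7, 0.7, -0.1]
grip_width: 0.801
grasp_force: 0.0
```

```bash
python3 - <<'E'
from h import *
import pickle
plan([])
p=camera_params("wrist"); im=camera("wrist"); np.save("pics/w6.npy",im); pickle.dump(p,open("pics/w6.pkl","wb"))
t=camera("top"); np.save("pics/top6.npy",t)
o=np.zeros((600,800,3),np.uint8)
A=cv2.resize(im[50:330,170:360],None,fx=2.1,fy=2.1,interpolation=cv2.INTER_CUBIC); o[:A.shape[0],:A.shape[1]]=A
B=cv2.resize(t[130:245,150:270],None,fx=3.3,fy=3.3,interpolation=cv2.INTER_CUBIC); o[:B.shape[0],400:400+B.shape[1]]=B
cv2.imwrite("pics/w6.png",o[:,:,::-1])
E
```

```text
now [0.5201 0.0117 0.1872] yaw-0.025 F [-0.7  0.7 -0.1] w0.801 t27.9
```

View pics/w6.png

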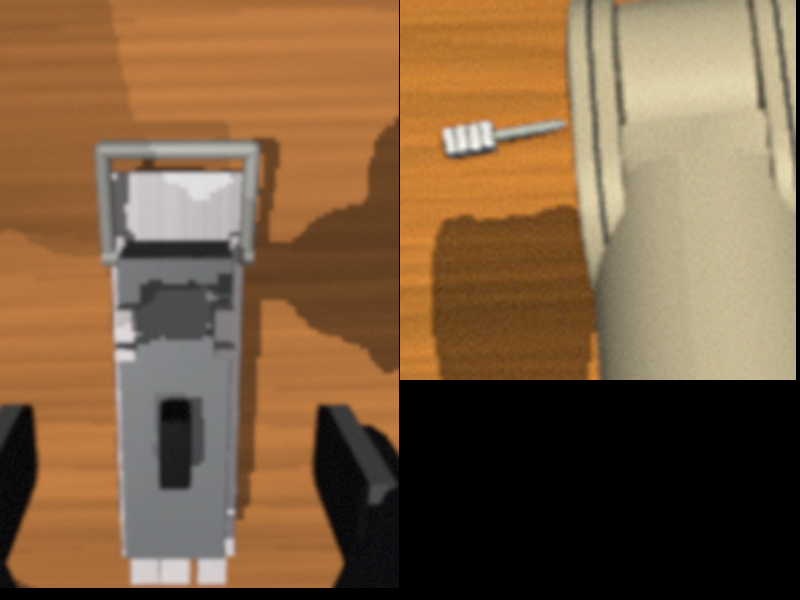

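The lid is seated. Its knuckle at (175,571) sits between the fixed ones at (144,571) and (211,571) and is in line with them. The top view shows the pin undisturbed.

```bash
python3 - <<'E'
from h import *
import pickle
p=pickle.load(open("pics/w6.pkl","rb"))
def W(x,y,z):
    d=onz(p,[[170+x/2.1-.26,50+y/2.1-.26]],z)[0,:2]-BX; c,s=np.cos(BY),np.sin(BY)
    return np.round(1000*np.array([c*d[0]+s*d[1],-s*d[0]+c*d[1]]),1)
for n,a,b in(("L",131,158),("mid",160,190),("R",197,226)): print(n,W(a,571,.0705),W(b,571,.0705),"rows",W((a+b)/2,558,.0705)[0],W((a+b)/2,585,.0705)[0])
im=np.load("pics/w6.npy"); g=cv2.cvtColor(im,cv2.COLOR_RGB2GRAY)
for c in (238,253,270): print(c,g[308:332,c].tolist())
print(np.round(get_obs()["joint_pos"],2))
# pin from top camera: PCA of bright shaft+grip
t=np.load("pics/top6.npy"); pt=camera_params("top"); h=cv2.cvtColor(t,cv2.COLOR_RGB2HSV)
m=np.zeros(t.shape[:2],bool); m[160:182,160:201]=1; m&=(h[...,1]<70)&(h[...,2]>90)
for c,a,q in blobs(m,30):
    w=onz(pt,q,.01)[:,:2]; u=w[:,1]
    for lo in np.arange(.13,.24,.01):
        s=(u>=lo)&(u<lo+.01)
        if s.any(): print(np.round([lo+.005,w[s,0].mean(),s.sum()],4))
plan([(.64,.205,.16,1.70)])
E
```

```text
L [ 88.7 -23.6] [88.7 -9.9] rows 80.8 97.5
mid [88.7 -8.8] [88.8  6.4] rows 80.8 97.5
R [88.8 10. ] [88.8 24.8] rows 80.8 97.6
238 [120, 121, 120, 120, 120, 119, 123, 142, 172, 197, 206, 208, 208, 208, 208, 206, 209, 208, 203, 187, 159, 134, 124, 122]
253 [119, 119, 120, 119, 118, 120, 123, 144, 177, 203, 211, 212, 212, 212, 213, 213, 213, 213, 208, 190, 161, 134, 124, 123]
270 [120, 118, 120, 120, 119, 121, 123, 143, 173, 196, 205, 208, 209, 209, 208, 207, 209, 208, 203, 187, 159, 135, 125, 121]
[-0.3   0.13  0.21  1.81 -0.03  1.21  1.46]
[0.135  0.6491 3.    ]
[ 0.145   0.6479 11.    ]
[ 0.155   0.6466 14.    ]
[ 0.165   0.6456 12.    ]
[0.175  0.6432 9.    ]
[ 0.185   0.6425 13.    ]
[ 0.195   0.6419 30.    ]
[ 0.205   0.6408 34.    ]
[ 0.215   0.6394 35.    ]
[ 0.225   0.6384 30.    ]
now [0.5203 0.0116 0.1868] yaw-0.025 F [0.4 0.1 1.2] w0.801 t28.0
turn 13.53 shift [4.41 3.59 0.67]
```

Call:
carry_out(commands=[[[0, 0, 0, 0, 0, 0.974], [0, 0, 0, 0, 0, 0.974], [0, 0, 0, 0, 0, 0.974], [0, 0, 0, 0, 0, 0.974], [0, 0, 0, 0, 0, 0.974], [0, 0, 0, 0, 0, 0.974], [0, 0, 0, 0, 0, 0.974], [0, 0, 0, 0, 0, 0.974], [0, 0, 0, 0, 0, 0.974], [0, 0, 0, 0, 0, 0.974], [0, 0, 0, 0, 0, 0.974], [0, 0, 0, 0, 0, 0.974], [0, 0, 0, 0, 0, 0.974], [0, 0, 0, 0, 0, 0.974]]], hand=-0.3)

```text
clock: 29.15
position: [0.5203, 0.0115, 0.1866]
ee_rot: [0.666, 0.746, -0.001, -0.0]
ft_force: [-0.8, 0.4, 0.1]
grip_width: 0.647
grasp_force: 0.0
```

Call:
carry_out(commands=[[[0.646, 0.509, 0.2, 0, 0, 0], [0.646, 0.509, 0.2, 0, 0, 0], [0.646, 0.509, 0.25, 0, 0, 0], [0.646, 0.509, 0.25, 0, 0, 0], [0.646, 0.509, 0.25, 0, 0, 0], [0.646, 0.509, 0.25, 0, 0, 0], [0.646, 0.509, 0.25, 0, 0, 0], [0, 0, 0, 0, 0, 0], [0, 0, 0, 0, 0, 0], [0, 0, 0, 0, 0, 0]]])

```text
clock: 29.98
position: [0.6402, 0.2072, 0.1202]
ee_rot: [0.664, 0.747, -0.001, -0.0]
ft_force: [-0.3, -0.3, 1.3]
grip_width: 0.649
grasp_force: 0.0
```

```bash
python3 - <<'E'
from h import *
import pickle
plan([(.6403,.208,.005,-1.452)])
print(np.round(get_obs()["joint_pos"],2))
p=camera_params("wrist"); im=camera("wrist"); np.save("pics/w7.npy",im); pickle.dump(p,open("pics/w7.pkl","wb"))
cv2.imwrite("pics/w7.png",cv2.resize(im[:,:,::-1],(800,600),interpolation=cv2.INTER_CUBIC))
E
```

```text
now [0.6402 0.2072 0.1202] yaw-1.453 F [-0.3 -0.3  1.3] w0.649 t30.0
turn -0.01 shift [0.02 0.   2.88]
[-0.54  0.51  0.21  1.46 -0.11  1.18 -0.19]
```

View pics/w7.png

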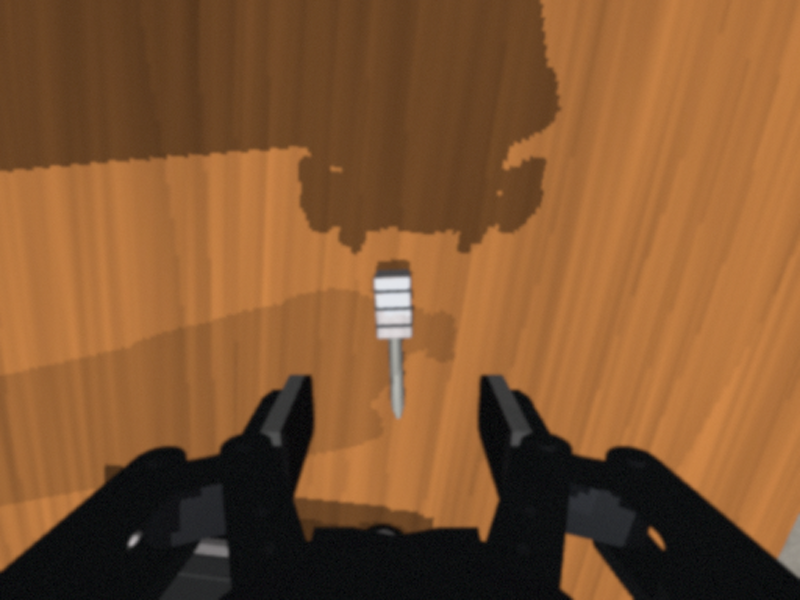

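The pin is nearly aligned with the tool. Its grip's top spans columns 375 to 412 and rows 276 to 338, and the shaft tip is at (398,418).

```bash
python3 - <<'E'
from h import *
import pickle
p=pickle.load(open("pics/w7.pkl","rb"))
def W(x,y,z): return onz(p,[[(x+.5)/1.5625-.5,(y+.5)/1.5625-.5]],z)[0,:2]
tip=W(398,418,.01); n=W(394.5,338,.02); f=W(393,277,.02); s0=W(397,345,.01)
print("tip",tip,"grip near",n,"far",f,"len",np.linalg.norm(n-f),"yaw tip-f",np.arctan2(-(f-tip)[0],(f-tip)[1]),"shaft",np.arctan2(-(s0-tip)[0],(s0-tip)[1]))
d=(f-tip)/np.linalg.norm(f-tip); print("head from tip",tip+d*.074,"from grip",(n+f)/2)
yaw=np.arctan2(-d[0],d[1]); hd=(tip+d*.074+(n+f)/2)/2
o=get_obs()["position"]
plan([(*hd,.05,yaw-np.pi/2),(*hd,.005,yaw-np.pi/2)])
E
```

```text
tip [0.64928231 0.1328067 ] grip near [0.64050318 0.18934384] far [0.63557481 0.22438224] len 0.035383297956649906 yaw tip-f 0.14858208740381476 shaft 0.13110281915510105
head from tip [0.63832765 0.20599137] from grip [0.63803899 0.20686304]
now [0.6403 0.2066 0.1208] yaw-1.454 F [ 0.5 -0.6  0.7] w0.647 t30.0
turn -0.30 shift [ 0.   -0.05  1.77]
turn -0.00 shift [0.   0.   1.12]
```

Call:
carry_out(commands=[[[0, -0.05, 0.5, 0, 0, -0.25], [0, 0, 0.7, 0, 0, 0], [0, 0, 0.7, 0, 0, 0], [0, 0, 0.5, 0, 0, 0], [0, 0, 0.3, 0, 0, 0], [0, 0, 0.18, 0, 0, 0], [0, 0, 0, 0, 0, 0], [0, 0, 0, 0, 0, 0]]])

```text
clock: 30.7
position: [0.6387, 0.2076, 0.007]
ee_rot: [0.654, 0.756, 0.0, 0.0]
ft_force: [0.4, -0.5, -0.2]
grip_width: 0.649
grasp_force: 0.0
```

Call:
carry_out(commands=[[[0, 0, 0, 0, 0, 0], [0, 0, 0, 0, 0, 0], [0, 0, 0, 0, 0, 0], [0, 0, 0, 0, 0, 0], [0, 0, 0, 0, 0, 0], [0, 0, 0, 0, 0, 0], [0, 0, 0, 0, 0, 0]]], hand=1, force=70)

```text
clock: 31.28
position: [0.6388, 0.208, 0.0073]
ee_rot: [0.654, 0.756, 0.001, 0.0]
ft_force: [-0.5, -0.5, 6.5]
grip_width: 0.213
grasp_force: 69.7
```

```bash
python3 - <<'E'
from h import *
hg=np.array([.6636,.0099]); u=np.array([-np.sin(BY),np.cos(BY)])
a=hg+u*.11   # head 110 from the hinge middle: tip 36 off, 12 clear of knuckle
o=get_obs()["position"]; print(a)
plan([(o[0],o[1],.0565,-1.43),(*a,.0565,BY-np.pi/2)])
E
```

```text
[0.66612978 0.11987091]
now [0.6388 0.208  0.0073] yaw-1.426 F [-0.5 -0.5  6.5] w0.213 t31.3
turn 0.03 shift [ 0.    0.   -1.23]
turn 1.56 shift [-2.19  0.73 -0.  ]
```

Call:
carry_out(commands=[[[0, 0, -0.3, 0, 0, 0], [0, 0, -0.5, 0, 0, 0.8], [0, 0, -0.49, 0, 0, 0.8], [-0.54, 0.18, 0, 0, 0, 0], [-0.54, 0.18, 0, 0, 0, 0], [-0.54, 0.18, 0, 0, 0, 0], [-0.54, 0.18, 0, 0, 0, 0], [0, 0, 0, 0, 0, 0], [0, 0, 0, 0, 0, 0], [0, 0, 0, 0, 0, 0]]])

```text
clock: 32.12
position: [0.6647, 0.1214, 0.0579]
ee_rot: [0.715, 0.699, 0.0, -0.0]
ft_force: [-1.2, 0.0, 0.3]
grip_width: 0.208
grasp_force: 68.8
```

```bash
python3 - <<'E'
from h import *
import pickle
hg=np.array([.6636,.0099]); u=np.array([-np.sin(BY),np.cos(BY)])
plan([(*(hg+u*.11),.0588,BY-np.pi/2)])
p=camera_params("wrist"); im=camera("wrist"); s=camera("side"); ps=camera_params("side")
pickle.dump(p,open("pics/w8.pkl","wb")); np.save("pics/s8.npy",s); np.save("pics/w8.npy",im)
c=proj(ps,[.6636,.02,.06])[0].astype(int); print(c)
x0,y0=c[0]-45,c[1]-40
o=np.zeros((600,800,3),np.uint8)
o[:300,:400]=cv2.resize(im,(400,300),interpolation=cv2.INTER_AREA); 
A=cv2.resize(s[y0:y0+75,x0:x0+100],(800,600),interpolation=cv2.INTER_CUBIC)
cv2.imwrite("pics/s8.png",A[:,:,::-1]); print(x0,y0)
E
```

```text
now [0.6647 0.1214 0.0579] yaw-1.594 F [-1.2  0.   0.3] w0.208 t32.1
turn 0.00 shift [-0.04  0.04 -0.02]
[281 185]
236 145
```

View pics/s8.png

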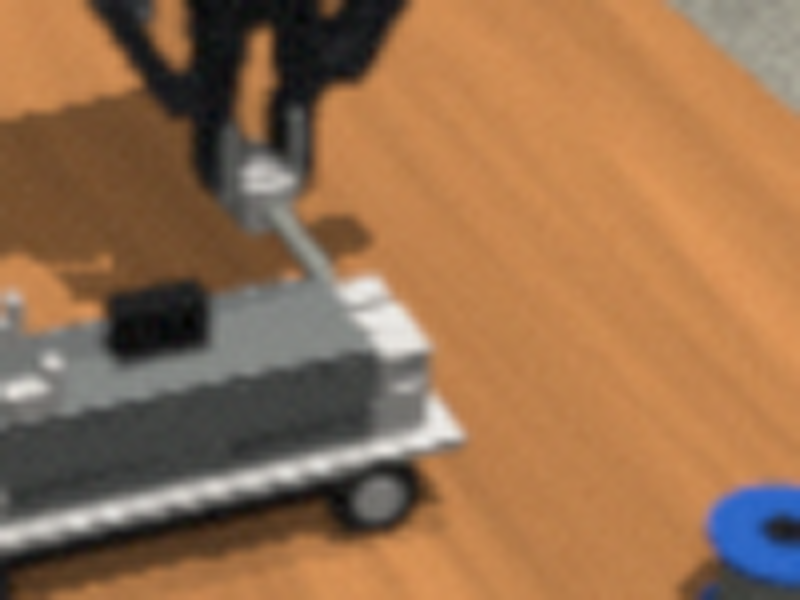

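The side view shows the shaft running from the grip at (262,200) towards the +y knuckle near (335,280), in line with the hinge.

Call:
carry_out(commands=[[[0, 0.04, -0.02, 0, 0, 0], [0, 0, 0, 0, 0, 0], [-0.15, 0, 0, 0, 0, 0], [-0.15, 0, 0, 0, 0, 0], [-0.1, 0, 0, 0, 0, 0], [-0.1, 0, 0, 0, 0, 0], [-0.1, 0, 0, 0, 0, 0], [0, 0, 0, 0, 0, 0], [0, 0, 0, 0, 0, 0]]])

```text
clock: 32.97
position: [0.6658, 0.0963, 0.0583]
ee_rot: [0.715, 0.699, -0.0, -0.0]
ft_force: [-0.2, -0.3, -0.3]
grip_width: 0.213
grasp_force: 68.8
```

```bash
python3 - <<'E'
from h import *
hg=np.array([.6636,.0099]); u=np.array([-np.sin(BY),np.cos(BY)])
plan([(*(hg+u*.0435),.0588,BY-np.pi/2)]); print(get_obs()["torque"])
E
```

```text
now [0.6658 0.0963 0.0583] yaw-1.595 F [-0.2 -0.3 -0.3] w0.213 t33.0
turn -0.01 shift [-1.07 -0.01 -0.01]
[ 0.03820188 -0.07468178  0.04480384]
```

Call:
carry_out(commands=[[[-0.1, 0, 0, 0, 0, 0], [-0.1, 0, 0, 0, 0, 0], [-0.1, 0, 0, 0, 0, 0], [-0.1, 0, 0, 0, 0, 0], [-0.1, 0, 0, 0, 0, 0], [-0.1, 0, 0, 0, 0, 0], [0, 0, 0, 0, 0, 0], [0, 0, 0, 0, 0, 0]]])

```text
clock: 33.63
position: [0.6653, 0.0723, 0.0582]
ee_rot: [0.715, 0.699, -0.0, -0.0]
ft_force: [-0.3, -0.6, -0.3]
grip_width: 0.213
grasp_force: 68.8
```

Call:
carry_out(commands=[[[-0.1, 0, 0, 0, 0, 0], [-0.1, 0, 0, 0, 0, 0], [-0.1, 0, 0, 0, 0, 0], [-0.05, 0, 0, 0, 0, 0], [-0.05, 0, 0, 0, 0, 0], [0, 0, 0, 0, 0, 0], [0, 0, 0, 0, 0, 0]]])

```text
clock: 34.22
position: [0.6649, 0.0566, 0.0582]
ee_rot: [0.715, 0.699, -0.0, -0.0]
ft_force: [0.2, 0.7, -1.0]
grip_width: 0.211
grasp_force: 68.8
```

Call:
carry_out(commands=[[[-0.05, 0, 0, 0, 0, 0], [-0.03, 0, 0, 0, 0, 0], [0, 0, 0, 0, 0, 0], [0, 0, 0, 0, 0, 0]]])

```text
clock: 34.55
position: [0.6648, 0.0534, 0.0582]
ee_rot: [0.715, 0.699, -0.0, -0.0]
ft_force: [-0.1, -0.2, -0.2]
grip_width: 0.215
grasp_force: 68.8
```

Call:
carry_out(commands=[[[-0.03, 0, 0, 0, 0, 0], [-0.03, 0, 0, 0, 0, 0], [0, 0, 0, 0, 0, 0], [0, 0, 0, 0, 0, 0]]])

```text
clock: 34.88
position: [0.6647, 0.0528, 0.0582]
ee_rot: [0.715, 0.699, 0.001, -0.001]
ft_force: [0.5, 5.5, -0.5]
grip_width: 0.211
grasp_force: 68.8
```

Call:
carry_out(commands=[[[-0.03, 0, 0, 0, 0, 0], [-0.02, 0, 0, 0, 0, 0], [0, 0, 0, 0, 0, 0], [0, 0, 0, 0, 0, 0]]])

```text
clock: 35.22
position: [0.6647, 0.0528, 0.0583]
ee_rot: [0.714, 0.7, 0.001, -0.001]
ft_force: [0.7, 9.8, -0.3]
grip_width: 0.213
grasp_force: 68.7
```

Call:
carry_out(commands=[[[0.04, 0, 0, 0, 0, 0], [0, 0, 0, 0, 0, 0], [0, 0, 0, 0, 0, 0], [0, 0, 0, 0, 0, 0], [0, 0, -0.6, 0, 0, 0], [0, 0, -0.8, 0, 0, 0], [0, 0, -0.9, 0, 0, 0], [0, 0, -0.9, 0, 0, 0], [0, 0, 0, 0, 0, 0], [0, 0, 0, 0, 0, 0]]], hand=-0.1)

```text
clock: 36.05
position: [0.6662, 0.05, 0.189]
ee_rot: [0.716, 0.699, 0.002, 0.001]
ft_force: [-0.2, 0.8, -0.3]
grip_width: 0.551
grasp_force: 0.0
```

```bash
python3 - <<'E'
from h import *
plan([(*bay(-.1209),.16,BY-np.pi/2),(*bay(-.1209),.04,BY-np.pi/2)])
w=camera("wrist"); s=camera("side"); np.save("pics/s9.npy",s)
o=np.zeros((600,800,3),np.uint8)
o[:450,:400]=cv2.resize(s[150:240,240:320],(400,450),interpolation=cv2.INTER_CUBIC)
o[:300,400:]=cv2.resize(w,(400,300),interpolation=cv2.INTER_AREA)
cv2.imwrite("pics/s9.png",o[:,:,::-1])
E
```

```text
now [0.6662 0.05   0.189 ] yaw-1.595 F [-0.2  0.8 -0.3] w0.551 t36.0
turn -0.01 shift [-1.02 -5.28  0.73]
turn -0.00 shift [0. 0. 3.]
```

View pics/s9.png

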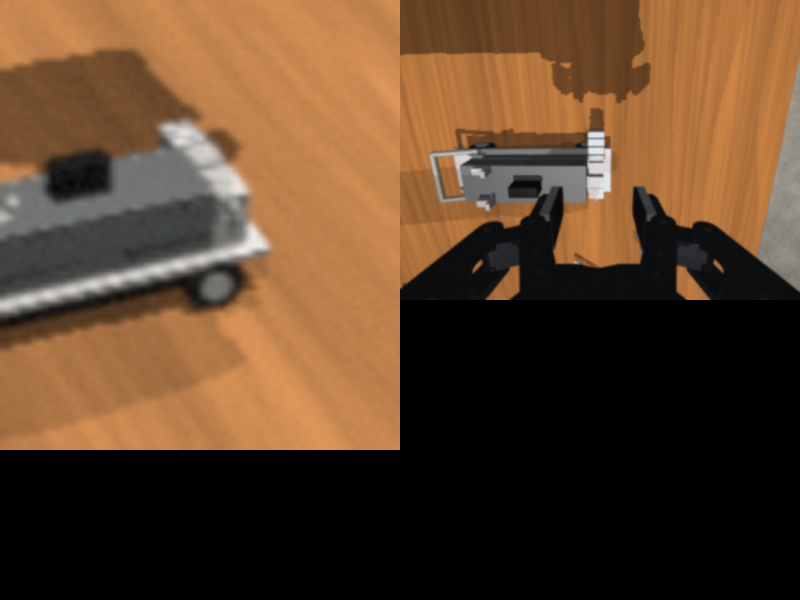

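The pin's grip sits against the +y knuckle, at (180,135) in the left crop and (597,140) in the right. The bail is still lying outward at (440,175).

Call:
carry_out(commands=[[[-0.13, -0.66, 0, 0, 0, 0], [-0.13, -0.66, 0, 0, 0, 0], [-0.13, -0.66, 0, 0, 0, 0], [-0.13, -0.66, 0, 0, 0, 0], [-0.13, -0.66, 0, 0, 0, 0], [-0.13, -0.66, 0, 0, 0, 0], [-0.12, -0.66, 0, 0, 0, 0], [-0.12, -0.66, 0, 0, 0, 0], [0, 0, 0.6, 0, 0, 0], [0, 0, 0.6, 0, 0, 0], [0, 0, 0.6, 0, 0, 0], [0, 0, 0, 0, 0, 0], [0, 0, 0, 0, 0, 0]]], hand=0.06)

```text
clock: 37.23
position: [0.4513, 0.0144, 0.1131]
ee_rot: [0.715, 0.699, -0.002, -0.001]
ft_force: [-0.5, -0.5, 1.4]
grip_width: 0.472
grasp_force: 0.0
```

```bash
python3 - <<'E'
from h import *
p=camera_params("wrist"); im=camera("wrist"); np.save("pics/w10.npy",im)
plan([(*bay(-.1209),.041,BY-np.pi/2)])
print(np.round(proj(p,[[*bay(-.1206,y),.046] for y in(-.032,0,.032)]),0))
o=np.zeros((600,800,3),np.uint8)
cv2.imwrite("pics/w10.png",cv2.resize(im[:,:,::-1],(800,600)))
E
```

```text
now [0.4524 0.0146 0.1144] yaw-1.594 F [ 0.5 -0.3  0.8] w0.467 t37.3
turn -0.00 shift [-0.01  0.04  1.83]
[[258. 248.]
 [259. 210.]
 [259. 168.]]
```

View pics/w10.png

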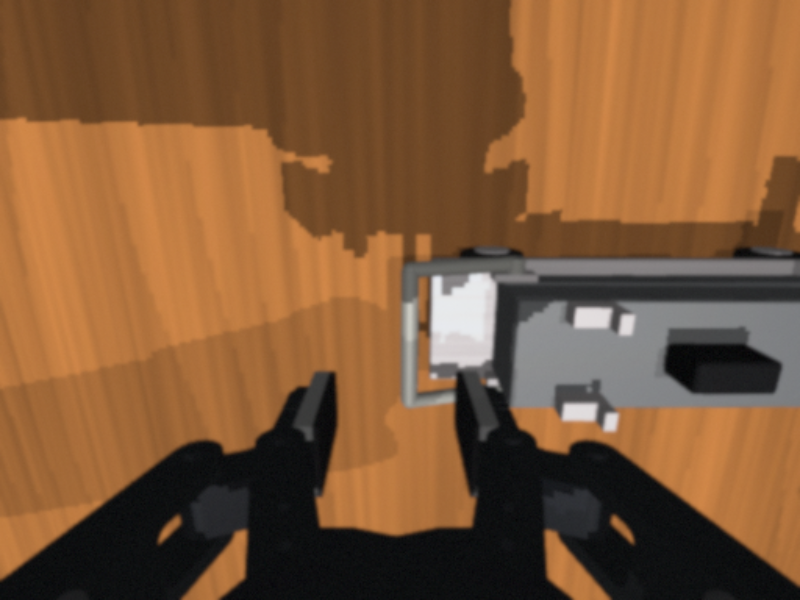

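The bail bar is vertical in this view at column 410, rows 262 to 405, about 2 mm further towards +x than I predicted. The fingers straddle it.

Call:
carry_out(commands=[[[0, 0.08, 0.4, 0, 0, 0], [0, 0, 0.5, 0, 0, 0], [0, 0, 0.4, 0, 0, 0], [0, 0, 0.3, 0, 0, 0], [0, 0, 0.2, 0, 0, 0], [0, 0, 0, 0, 0, 0], [0, 0, 0, 0, 0, 0]]])

```text
clock: 37.87
position: [0.4564, 0.0148, 0.0431]
ee_rot: [0.715, 0.699, 0.0, 0.0]
ft_force: [0.4, 0.1, -0.2]
grip_width: 0.472
grasp_force: 0.0
```

Call:
carry_out(commands=[[[0, 0, 0, 0, 0, 0], [0, 0, 0, 0, 0, 0], [0, 0, 0, 0, 0, 0], [0, 0, 0, 0, 0, 0], [0, 0, 0, 0, 0, 0], [0, 0, 0, 0, 0, 0]]], hand=1, force=20)

```text
clock: 38.37
position: [0.4572, 0.0148, 0.0431]
ee_rot: [0.715, 0.699, 0.001, 0.001]
ft_force: [6.6, -0.4, -2.1]
grip_width: 0.082
grasp_force: 20.9
```

```bash
python3 - <<'E'
from h import *
import pickle
R=[]
p5=pickle.load(open("pics/w5.pkl","rb")); R.append(ray(p5,[[395.5/1.5625-.5,56.5/1.5625-.5]]))
p3=pickle.load(open("pics/w3.pkl","rb")); R.append(ray(p3,[[193.5/1.5625-.5,283.5/1.5625-.5]]))
p1=pickle.load(open("pics/w1.pkl","rb")); R.append(ray(p1,[[290+157/3.8-.37,155+33/3.8-.37]]))
R.append(ray(camera_params("top"),[[248.0,239.1]]))
p6=pickle.load(open("pics/w6.pkl","rb")); R.append(ray(p6,[[170+178/2.1-.26,50+151/2.1-.26]]))
# x-z intersection only (bar runs along y): each ray gives x as a function of z
for z in(.046,.056,.066,.076): print(z,[round(float(c[0]+v[0,0]*(z-c[2])/v[0,2])*1000,1) for c,v in R])
plan([])
E
```

```text
0.046 [453.1, 461.0, 458.5, 459.9, 457.6]
0.056 [455.3, 458.7, 456.6, 458.8, 457.2]
0.066 [457.4, 456.3, 454.8, 457.8, 456.7]
0.076 [459.5, 454.0, 453.0, 456.7, 456.2]
now [0.4572 0.0148 0.0431] yaw-1.594 F [ 6.6 -0.4 -2.1] w0.082 t38.4
```

Call:
carry_out(commands=[[[0, 0, 0, 0, 0, 0], [0, 0, 0, 0, 0, 0], [0, 0, 0, 0, 0, 0], [0, 0.03, -0.14, 0, 0, 0], [0, 0, -0.14, 0, 0, 0], [0, 0, 0, 0, 0, 0]]], hand=0.3)

```text
clock: 38.87
position: [0.4578, 0.0148, 0.0548]
ee_rot: [0.715, 0.699, 0.001, 0.0]
ft_force: [0.2, -0.5, 0.4]
grip_width: 0.35
grasp_force: 0.0
```

Call:
carry_out(commands=[[[0, 0, 0, 0, 0, 0], [0, 0, 0, 0, 0, 0], [0, 0, 0, 0, 0, 0], [0, 0, 0, 0, 0, 0], [0, 0, 0, 0, 0, 0]]], hand=1, force=20)

```text
clock: 39.28
position: [0.4572, 0.0147, 0.0535]
ee_rot: [0.715, 0.699, -0.0, -0.0]
ft_force: [1.0, -0.2, -0.3]
grip_width: 0.076
grasp_force: 21.1
```

Call:
carry_out(commands=[[[0, 0.047, -0.125, 0, 0, 0], [0, 0.061, -0.118, 0, 0, 0], [0, 0.073, -0.113, 0, 0, 0], [0, 0.084, -0.104, 0, 0, 0], [0, 0.094, -0.094, 0, 0, 0], [0, 0.104, -0.084, 0, 0, 0], [0, 0.113, -0.073, 0, 0, 0], [0, 0.119, -0.06, 0, 0, 0], [0, 0, 0, 0, 0, 0]]])

```text
clock: 40.03
position: [0.4842, 0.0142, 0.0864]
ee_rot: [0.715, 0.699, -0.001, -0.001]
ft_force: [-16.3, -0.1, 32.0]
grip_width: 0.083
grasp_force: 24.0
```

Call:
carry_out(commands=[[[0, 0.125, -0.048, 0, 0, 0], [0, 0.129, -0.034, 0, 0, 0], [0, 0.132, -0.02, 0, 0, 0], [0, 0.133, -0.006, 0, 0, 0], [0, 0, 0, 0, 0, 0], [0, 0, 0, 0, 0, 0]]])

```text
clock: 40.53
position: [0.5071, 0.0137, 0.0903]
ee_rot: [0.715, 0.699, 0.001, 0.001]
ft_force: [-1.4, 0.1, 8.1]
grip_width: 0.079
grasp_force: 22.6
```

```bash
python3 - <<'E'
from h import *
plan([])
E
```

```text
now [0.5071 0.0137 0.0903] yaw-1.594 F [-1.4  0.1  8.1] w0.079 t40.5
```

Call:
carry_out(commands=[[[0, 0.134, 0, 0, 0, 0], [0, 0.132, 0.022, 0, 0, 0], [0, 0.128, 0.036, 0, 0, 0], [0, 0.1, 0.03, 0, 0, 0], [0, 0, 0, 0, 0, 0], [0, 0, 0, 0, 0, 0]]])

```text
clock: 41.03
position: [0.5257, 0.0132, 0.085]
ee_rot: [0.715, 0.699, -0.0, 0.0]
ft_force: [0.5, 1.6, 2.4]
grip_width: 0.08
grasp_force: 22.7
```

```bash
python3 - <<'E'
from h import *
plan([])
E
```

```text
now [0.5257 0.0132 0.085 ] yaw-1.594 F [0.5 1.6 2.4] w0.080 t41.0
```

Call:
carry_out(commands=[[[0, 0.03, 0.015, 0, 0, 0], [0, 0.03, 0.015, 0, 0, 0], [0, 0, 0, 0, 0, 0], [0, 0, 0, 0, 0, 0]]])

```text
clock: 41.37
position: [0.5277, 0.0132, 0.084]
ee_rot: [0.715, 0.699, -0.0, -0.0]
ft_force: [-2.8, 1.6, 4.6]
grip_width: 0.081
grasp_force: 23.0
```

Call:
carry_out(commands=[[[0, 0.03, 0.015, 0, 0, 0], [0, 0.03, 0.015, 0, 0, 0], [0, 0, 0, 0, 0, 0], [0, 0, 0, 0, 0, 0]]])

```text
clock: 41.7
position: [0.5284, 0.0132, 0.0836]
ee_rot: [0.715, 0.699, -0.001, -0.002]
ft_force: [-15.6, 1.3, 22.3]
grip_width: 0.079
grasp_force: 24.8
```

Call:
carry_out(commands=[[[0, -0.03, -0.02, 0, 0, 0], [0, -0.01, 0, 0, 0, 0], [0, 0, 0, 0, 0, 0]]])

```text
clock: 41.95
position: [0.5281, 0.0132, 0.0838]
ee_rot: [0.715, 0.699, -0.0, -0.0]
ft_force: [-4.7, 2.0, 8.1]
grip_width: 0.077
grasp_force: 23.3
```

Call:
carry_out(commands=[[[0, 0, 0, 0, 0, 0], [0, 0, 0, 0, 0, 0], [0, 0, 0, 0, 0, 0], [0, 0, -0.4, 0, 0, 0], [0, 0, -0.8, 0, 0, 0], [0, 0, -0.9, 0, 0, 0], [0, 0, -0.9, 0, 0, 0], [0.8, -0.5, 0, 0, 0, 0], [0.8, -0.5, 0, 0, 0, 0], [0.8, -0.5, 0, 0, 0, 0], [0.8, -0.5, 0, 0, 0, 0], [0.8, -0.5, 0, 0, 0, 0], [0, 0, 0, 0, 0, 0], [0, 0, 0, 0, 0, 0], [0, 0, 0, 0, 0, 0]]], hand=0.4)

```text
clock: 43.2
position: [0.4326, 0.1748, 0.2034]
ee_rot: [0.715, 0.699, -0.0, 0.0]
ft_force: [0.0, -0.5, 0.2]
grip_width: 0.298
grasp_force: 0.0
```

```bash
python3 - <<'E'
from h import *
plan([])
s=camera("side"); t=camera("top"); w=camera("wrist"); np.save("pics/s11.npy",s); np.save("pics/t11.npy",t)
ps=camera_params("side"); pt=camera_params("top")
H=lambda a,b,c:[*bay(a,b),c]
pts=[H(-.049,0,.092),H(0.005,0,.1),H(.0875,.042,.0615),H(.0875,-.024,.0615)]
print(np.round(proj(ps,pts)),np.round(proj(pt,pts)))
o=np.zeros((600,800,3),np.uint8)
o[:450,:400]=cv2.resize(s[150:240,205:285],(400,450),interpolation=cv2.INTER_CUBIC)
o[:600,400:]=cv2.resize(t[145:253,210:282],(400,600),interpolation=cv2.INTER_CUBIC)
cv2.imwrite("pics/end.png",o[:,:,::-1])
E
```

```text
now [0.4326 0.1748 0.2034] yaw-1.594 F [ 0.  -0.5  0.2] w0.298 t43.2
[[236. 188.]
 [255. 181.]
 [276. 179.]
 [286. 192.]] [[248. 209.]
 [248. 185.]
 [231. 155.]
 [258. 155.]]
```

View pics/end.png

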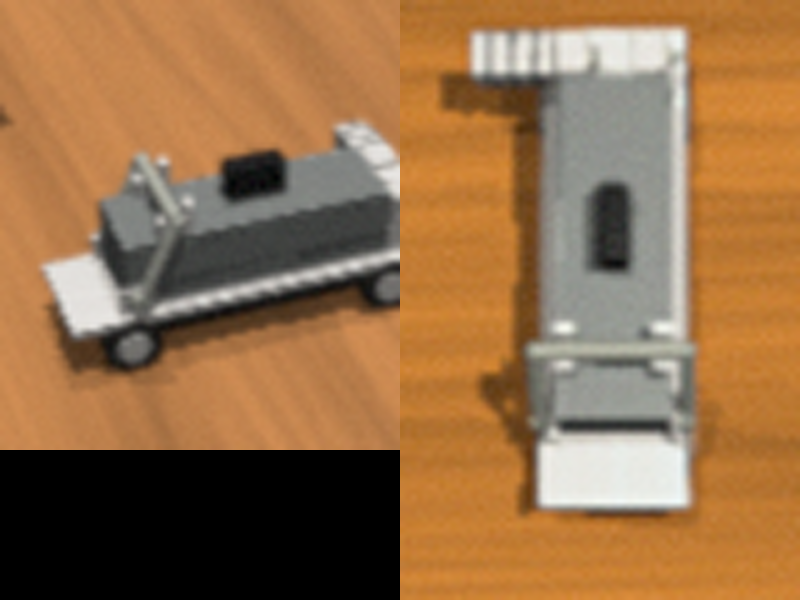

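The final picture shows the bail bar between the catch lugs at (610,350), the lid flat, and the pin's grip against the knuckle at (510,55).

```bash
python3 -c "
from workcell import *
print(hand_in())"
```

```text
the job is handed in; nothing more can be done
None
```

I handed the job in at about 43 s: four modules in the tray, the lid seated, the pin home, and the bail bar in its catch. The final pictures agree, except that the modules are hidden under the lid. The hand-in call returned no verdict.

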